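# Crank the lift table level and light the lamp

### The arm

A 6-joint arm with a two-finger parallel gripper is mounted at the origin on the work surface. World frame = base frame: x ahead of the robot, y to its left, z up, the work surface at z = 0. Lengths are in m, angles in rad, forces in N, time in s.
With the tool pointing down it reaches from about 0.275 to 1 m from the base axis. Payload 8.4 kg.
Tool frame: the origin (TCP) lies midway between the tips of the shut fingers; the grasp point (between the pads) lies 19 mm behind it; z points along the fingers, y is the line along which they close (so a half turn about z gives the same grasp; the last joint's range is limited). The gripper opens to 85 mm and grips with 20 to 120 N. Pads are 22 mm wide; open, the fingers measure 114 mm over their backs; the gripper's body (76 mm by 85 mm) begins 54 mm behind the grasp point. The pads swing forward as they close: fully open they stand 13 mm farther back than shut.
Start: joints at [1.226, 0.353, 1.633, -0, 1.155, -0.002], TCP at [0.21, 0.589, 0.231] pointing down, gripper open.
Joint ranges: [-2.63, 2.63], [-0.92, 2.1], [0.06, 2.66], [-1.3, 4.44], [0, 2.69], [-3.02, 3.02]. Speed limits (rad/s): [2.22, 2.22, 2.79, 3.14, 3.14, 3.14].

### API

Orientations are given as a rotation vector (axis times angle).
In Python, from rig import manip, eyes gives the robot as it stands.
- The arm moves only by the tool carry_out, never from a script. Its argument "steps" is a list of rows, each a list of 6 numbers: the shift along the tool's x, y, z in mm, then the turn, a rotation vector about the tool's x, y, z in rad. A call has 1 to 8 rows; each row is the pose to reach, as a shift and turn from the pose commanded when the call began, along the tool's axes at that moment; what a row does not reach only later rows make up. A row lasts 1/10 s, in which the tool goes at most 50 mm and 8.59 degrees, less where a joint would pass 70% of its speed; a pose out of reach is approached as far as the arm can. A call with a gripper value outside its range is refused whole. "claw" is the gripper command: -1 is fully open, 1 is shut, values between are in proportion, set as the call begins (left out, the last holds). The fingers move at their own pace and stop on an object; "squeeze" is the grip in N (left out, the last holds). Time passes only in rows, so rows that repeat a pose let the fingers close. It gives the time, the measured TCP pose, the force, the opening and the grip force at its end, in the units of the state.
- manip.state(): the state, without advancing time (a new reading comes with each control period).
- eyes.snapshot(name): name is "scene" or "top" or "wrist"; returns a dict with "color" (420x560x3 uint8, red, green, blue), "intrinsics" (3x3 intrinsics, pixels), "k1" (the pictures are not rectified: a ray, as slopes to the right and down, at radius r is drawn at 1 + k1 r^2 times it, then the intrinsics apply), "pose" (4x4, takes a point from camera to world coordinates); the wrist camera has in their place "tool_from_camera" (4x4, takes a point from camera to tool coordinates, whose origin is the TCP and whose axes are the flange's). Camera axes: x right, y down, z forward; pixel columns grow to the right and rows downward; lengths in m; the calibration is good to about 2 mm. A picture is of the moment at which its call begins: read the wrist's pose just before it. There is no depth.
- manip.sign_off(): hands the job in; it is judged then, once.
The state is a dict: "time": time; "joint_pos": joint angles; "joint_velocities": joint speeds; "joint_torque": joint torques, N m; "position": TCP position; "tcp_rot": TCP orientation; "ft_force": force on the tool from outside, world axes, zero at the start; "moment": the same for the moment, N m; "finger_gap": finger opening in m; "grip_force": force on a finger pad.
Only numpy, scipy, OpenCV 4.12 (cv2) and the standard library are available. Lean on these libraries where they do the work, as an engineer would, in place of code of your own. Each camera call takes 0.05 s, during which the arm holds its last target. There are 200 camera calls.

### The job

A long board is to be drilled: swing the folded handle of the lift's crank fully out so that it stands up from the crank arm, and only then turn the crank by it (clockwise as you face the slope raises the lift table) until the lift table's top is level with the drill stand's table beside it. Then switch the lamp on by flipping the big bat toggle over its centre to the other side. Leave the crank handle standing out, let go of everything, and do not disturb the bottle, box, mug and jar.

Things in the scene. Friction and masses are not known exactly. Their poses are not given: they have to be found in the camera images.
- lift: Fixed wooden bench lift. Origin on the bench under the middle of its sloping plywood face; x runs from its sloping front towards the lift table behind, z up. The face (170 mm along the slope, 190 mm wide) slopes 30 deg towards the lift's -x: its outward normal is (-0.5, 0, 0.866) in this frame; its centre, on the crank axis, is 85 mm above the bench.
- lamp_bar (a point): Middle of the underside of the lamp bar over the rear part of the slope: 50 (x) x 230 (y) x 24 mm, underside 298 mm above the bench, on a 24 mm post 103 mm to its -y and 75 mm to its +x (lift's axes). A gripper upright over the upper half of the crank's circle would hit it; one leaning back along the slope's normal clears it.
- crank_hub (a point): Point on the crank axis, 33 mm out from the sloping face, level with the handle's pivot. The steel crank arm is a 20 mm wide, 8 mm thick bar whose upper side is 20 mm off the face; handle pivot 70 mm from the axis. The arm runs 25 mm past the axis the other way. Hub boss 26 mm in diameter.
- crank (a joint): Crank angle, rad: grows clockwise as seen facing the slope from outside; each turn clockwise raises the lift table 30 mm (4.77 mm per rad). Turns with some friction (about 0.16 N m upwards, 2 to 3 N at the handle) and stays where it is left.
- handle_pivot (a point): Pivot of the folding handle on the end of the crank arm, in a 32 mm wide steel fork; its hinge axis is parallel to the face and square to the arm.
- handle_grip (a point): Point on the handle's axis 60 mm from the pivot; its x axis points along the handle away from the pivot. The handle is a steel rod, 100 mm long, with a free-spinning dark wooden sleeve, 24 mm in diameter, 22 to 97 mm from the pivot. Folded, it lies over the arm from the pivot across the hub, its axis 33 mm off the face.
- handle (a joint): Fold angle of the handle, rad: 0 folded over the arm, 1.57 (its stop) standing square out from the face. Stiff friction hinge (0.24 N m, 4 N at 60 mm): it stays where it is left.
- table_top (a point): Middle of the top of the lift table, a plywood plate 180 x 180 x 18 mm that moves straight up and down.
- stand_top (a point): Point on the top of the drill stand's wooden table (180 x 150 mm), the height to match. The stand is fixed beside the lift on its +y side; its column and head rise to 385 mm above the bench.
- switch_box: Fixed grey box of the lamp switch, 80 (x) x 110 (y) x 50 mm high; origin under its middle, z up. The bat pivots 48 mm above its origin and swings in the box's y-z plane.
- toggle_tip (a point): Near the round tip of the steel bat, 75 mm from its pivot. The bat is 79 mm long, 12 mm in diameter at the foot and 19 mm at the tip.
- toggle (a joint): Bat angle from upright, rad: -0.45 off (leaning to the box's -y), +0.45 on (leaning to its +y). It falls over to either side from its centre and rests there; about 2 N at the tip takes it over.
- glue_bottle: Loose white bottle, 60 mm diameter, 150 mm high; origin under its middle. Leave alone.
- game_box: Loose cardboard box 100 x 140 x 40 mm; origin under its middle. Leave alone.
- mug: Loose blue mug, 80 mm diameter, 90 mm high; origin under its middle. Leave alone.
- wood_jar: Loose wooden jar, 72 mm diameter, 66 mm high; origin under its middle. Leave alone.
Things that resemble listed ones, but are neither listed nor needed, are in the scene too. Leave any green look-alike of the switch_box alone.

How it is judged:
By the outcome, as a careful person would: the job done as asked, in the order asked, and still so for the second after the job is handed in, with the robot touching nothing.
It also fails if it takes over 72 s, if anything falls off the work surface, if the arm or the gripper's body presses on something with over 40 N, if the wrist force passes 120 N, or if a joint passes its speed limit or range.

## Working session

There is one attempt and no reset: what is moved stays moved. The work goes in short steps, Python scripts to look and compute and a tool call to move; the robot and the scene stay as the last step left them, time stands still between calls to the robot, and variables do not carry over. Pictures are saved under pics/ and viewed, at most 10 in all, crops included, and the job is handed in when it is done.

Besides the shell and the picture viewer there is one more tool, called after "Emit:" as name(argument=value, ...), one argument or row to a line, values as JSON. carry_out: Moves the arm, as the interface text tells. Its arguments: {"type":"object","properties":{"steps":{"type":"array"},"claw":{"type":"number"},"squeeze":{"type":"number"}},"required":["steps"]}

```bash
mkdir -p pics; ls; python3 - <<'E'
from rig import manip, eyes
import cv2, numpy as np
s=manip.state(); print({k:np.round(v,3).tolist() for k,v in s.items()})
for n in("scene","top"):
    d=eyes.snapshot(n); cv2.imwrite(f"pics/{n}0.png",d["color"][...,::-1]); np.savez(f"pics/{n}0.npz",**d)
    print(n,d["intrinsics"],d["k1"],np.round(d["pose"],4).tolist())
E
```

```text
pics
{'time': 0.0, 'joint_pos': [1.226, 0.354, 1.634, 0.0, 1.155, -0.002], 'joint_velocities': [-0.0, 0.0, 0.002, -0.001, 0.001, -0.0], 'joint_torque': [0.002, -60.525, -34.207, 0.0, 0.009, -0.0], 'position': [0.21, 0.588, 0.231], 'tcp_rot': [-0.536, -3.095, 0.002], 'ft_force': [-0.806, -0.159, -0.045], 'moment': [0.011, 0.014, 0.055], 'grip_force': 0.0, 'finger_gap': 0.085}
scene [[515.12406864   0.         280.52594747]
 [  0.         515.12406864 202.15355839]
 [  0.           0.           1.        ]] -0.11173215694263691 [[-0.7878, 0.5388, -0.2985, 0.9848], [0.6159, 0.6963, -0.3685, 0.42], [0.0093, -0.4741, -0.8804, 1.4524], [0.0, 0.0, 0.0, 1.0]]
top [[427.07640706   0.         278.69805977]
 [  0.         427.07640706 208.8818908 ]
 [  0.           0.           1.        ]] 0.02238958258947435 [[-0.0242, -0.9977, 0.0633, 0.4853], [-0.9996, 0.0231, -0.0178, -0.0879], [0.0163, -0.0637, -0.9978, 1.3971], [0.0, 0.0, 0.0, 1.0]]
```

View pics/scene0.png

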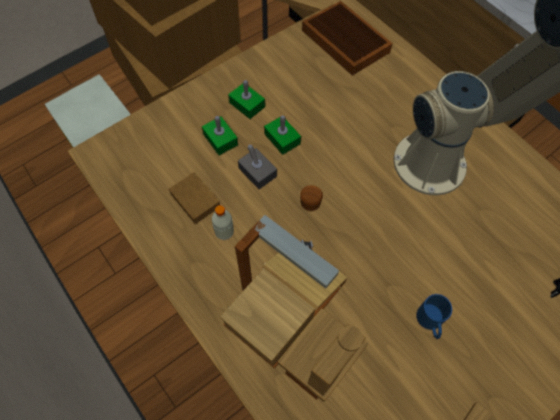

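View pics/top0.png

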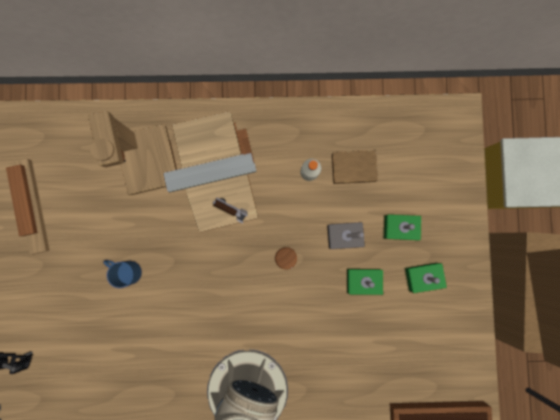

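The top view shows the lift face near (222,205) with the crank arm and dark handle at (228,208), the lamp bar at (210,172), the lift table at (207,140) and the stand at (148,158). The switch candidates are grey (347,236) and green (404,227), (366,282), (427,278). The grey one fits the description. I'll enlarge the crops and measure.

```bash
cat > h.py <<'E'
import numpy as np, cv2
from scipy.spatial.transform import Rotation as R
def ray(d,uv,T=None):
    K=d["intrinsics"];k=float(d["k1"]);T=d["pose"] if T is None else T
    p=(np.array(uv,float)-[K[0,2],K[1,2]])/[K[0,0],K[1,1]]
    q=p.copy()
    for _ in range(20): q=p/(1+k*(q@q))
    v=T[:3,:3]@np.array([q[0],q[1],1]); return T[:3,3],v/np.linalg.norm(v)
def onz(d,uv,z,T=None):
    o,v=ray(d,uv,T); return o+v*(z-o[2])/v[2]
def proj(d,P,T=None):
    K=d["intrinsics"];k=float(d["k1"]);T=d["pose"] if T is None else T
    c=(np.asarray(P)-T[:3,3])@T[:3,:3]; q=c[...,:2]/c[...,2:]
    q=q*(1+k*(q**2).sum(-1,keepdims=True)); return q*[K[0,0],K[1,1]]+[K[0,2],K[1,2]]
def tri(*rs):
    A=0;b=0
    for o,v in rs:
        M=np.eye(3)-np.outer(v,v);A=A+M;b=b+M@o
    return np.linalg.solve(A,b)
def tool(s):
    T=np.eye(4);T[:3,:3]=R.from_rotvec(s["tcp_rot"]).as_matrix();T[:3,3]=s["position"];return T
def ld(n): return dict(np.load(f"pics/{n}.npz"))
E
python3 - <<'E'
from h import *
d=ld("top0")
for n,uv,z in [("front L",(200,230),.0425),("front R",(256,218),.0425),("barL",(165,180),.31),("barR",(255,163),.31),("sw",(347,236),.05),("jar",(286,258),.066),("bottle",(312,169),.15),("mug",(124,273),.09),("gbox",(355,167),.04)]:
    print(n,onz(d,uv,z).round(3))
im=cv2.imread("pics/top0.png")
a=cv2.resize(im[100:260,110:270],None,fx=3.7,fy=3.7,interpolation=cv2.INTER_CUBIC)
b=cv2.resize(im[210:260,320:375],None,fx=3.7,fy=3.7,interpolation=cv2.INTER_CUBIC)
c=np.zeros((592,800,3),np.uint8);c[:a.shape[0],:a.shape[1]]=a;c[:b.shape[0],596:596+b.shape[1]]=b[:,:204]
cv2.imwrite("pics/crop0.png",c)
E
```

```text
front L [0.51  0.138 0.042]
front R [ 0.544 -0.039  0.042]
barL [0.635 0.18  0.31 ]
barR [ 0.674 -0.049  0.31 ]
sw [ 0.48  -0.325  0.05 ]
jar [ 0.417 -0.131  0.066]
bottle [ 0.68  -0.211  0.15 ]
mug [0.386 0.359 0.09 ]
gbox [ 0.7  -0.36  0.04]
```

View pics/crop0.png

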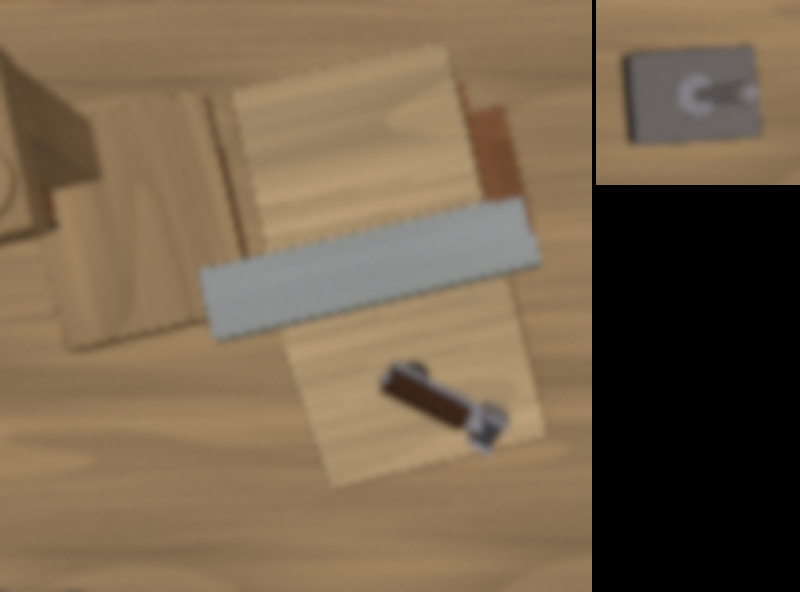

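Pivot fork is at about (484,430) in the crop and the handle's free end at about (385,380), so it is folded over the hub. The grey box at the right of the crop leans its bat to the right, which is world -y, so it is off. Next I'll plan a wrist view of the face.

```bash
cat >> h.py <<'E'
def rows(s,Tt,n=None,show=True):
    """relative move from current state pose to Tt in tool axes: mm, rotvec"""
    T0=tool(s);D=np.linalg.inv(T0)@Tt;v=D[:3,3]*1000;w=R.from_matrix(D[:3,:3]).as_rotvec()
    print("shift mm",v.round(1),"rot",w.round(4),"deg",np.degrees(np.linalg.norm(w)).round(1)); return v,w
def pose(z,y,p):
    z=np.array(z,float)/np.linalg.norm(z);y=np.array(y,float);y-=z*(y@z);y/=np.linalg.norm(y)
    T=np.eye(4);T[:3,0]=np.cross(y,z);T[:3,1]=y;T[:3,2]=z;T[:3,3]=p;return T
E
python3 - <<'E'
from h import *
from rig import manip, eyes
s=manip.state(); d=eyes.snapshot("wrist"); print(d["intrinsics"][0,0],d["k1"],np.round(d["tool_from_camera"],3).tolist())
print("R",tool(s)[:3,:3].round(3).tolist())
yaw=.18;xl=np.array([np.cos(yaw),np.sin(yaw),0]);yl=np.array([-np.sin(yaw),np.cos(yaw),0]);n=-.5*xl+[0,0,.866]
for sg in(1,-1):
    T=pose(-n,sg*yl,np.array([.6,.063,.085])+.2*n-.0*xl); v,w=rows(s,T); print(T.round(3).tolist(), R.from_rotvec(w).as_euler('ZYX'))
E
```

```text
302.5370563490585 0.018791456872834834 [[0.0, -0.966, -0.26, 0.066], [1.0, 0.0, 0.0, 0.0], [-0.0, -0.26, 0.966, -0.143], [0.0, 0.0, 0.0, 1.0]]
R [[-0.942, 0.336, -0.0], [0.336, 0.942, -0.001], [0.0, -0.001, -1.0]]
shift mm [-457.3 -413.5  -27.1] rot [-0.138  -0.5119 -0.5104] deg 42.2
[[-0.852, -0.179, 0.492, 0.502], [-0.155, 0.984, 0.09, 0.045], [-0.5, 0.0, -0.866, 0.258], [0.0, 0.0, 0.0, 1.0]] [-0.52220785 -0.5242344  -0.00121782]
shift mm [-457.3 -413.5  -27.1] rot [-0.6814  0.1837  2.5411] deg 151.1
[[0.852, 0.179, 0.492, 0.502], [0.155, -0.984, 0.09, 0.045], [0.5, -0.0, -0.866, 0.258], [0.0, 0.0, 0.0, 1.0]] [2.61938480e+00 5.24234396e-01 1.21781746e-03]
```

Emit:
carry_out(
  steps=[
    [-34,-31,-2,-0.01,-0.038,-0.038],
    [-68,-62,-4,-0.02,-0.077,-0.077],
    [-103,-93,-6,-0.031,-0.115,-0.115],
    [-137,-124,-8,-0.041,-0.154,-0.153],
    [-171,-155,-10,-0.052,-0.192,-0.191],
    [-206,-186,-12,-0.062,-0.23,-0.23],
    [-240,-217,-14,-0.072,-0.269,-0.268],
    [-274,-248,-16,-0.083,-0.307,-0.306],
  ],
)

```text
time: 0.95
position: [0.3851, 0.2614, 0.2474]
tcp_rot: [0.045, 2.824, 0.041]
ft_force: [1.8, 0.1, 0.5]
finger_gap: 0.0854
grip_force: 0.0
```

```bash
python3 - <<'E'
from h import *
from rig import manip
s=manip.state();print(s["time"],s["position"],s["ft_force"])
yaw=.18;xl=np.array([np.cos(yaw),np.sin(yaw),0]);yl=np.array([-np.sin(yaw),np.cos(yaw),0]);n=-.5*xl+[0,0,.866]
T=pose(-n,yl,np.array([.6,.063,.085])+.2*n); rows(s,T)
E
```

```text
0.95 [0.38512537 0.26139474 0.24736861] [1.77591585 0.1078782  0.46673395]
shift mm [-121.7 -212.7   21. ] rot [-0.0537 -0.2025 -0.2025] deg 16.7
```

Emit:
carry_out(
  steps=[
    [-20,-35,3,-0.009,-0.034,-0.034],
    [-41,-71,7,-0.018,-0.068,-0.068],
    [-61,-106,10,-0.027,-0.101,-0.101],
    [-81,-142,14,-0.036,-0.135,-0.135],
    [-101,-177,17,-0.045,-0.169,-0.169],
    [-122,-213,21,-0.054,-0.203,-0.203],
    [-122,-213,21,-0.054,-0.203,-0.203],
  ],
)

```text
time: 1.65
position: [0.5019, 0.0433, 0.258]
tcp_rot: [-0.231, 2.609, 0.062]
ft_force: [-0.7, 0.5, -0.2]
finger_gap: 0.0852
grip_force: 0.0
```

```bash
python3 - <<'E'
from h import *
from rig import manip,eyes
s=manip.state();d=eyes.snapshot("wrist");d["pose"]=tool(s)@d["tool_from_camera"];np.savez("pics/w1.npz",**d)
print(s["time"],s["position"]); cv2.imwrite("pics/w1.png",d["color"][...,::-1])
E
```

```text
1.65 [0.50187244 0.04328614 0.2579924 ]
```

View pics/w1.png

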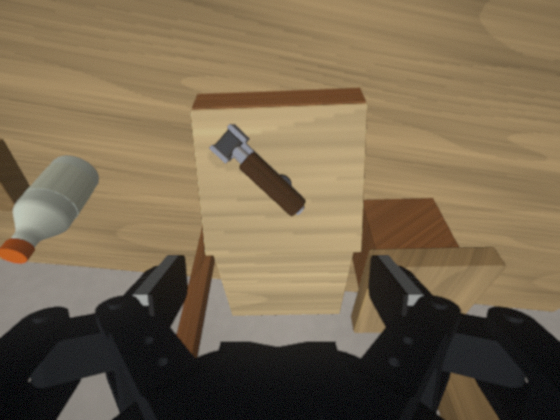

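Wrist view: face corners are about (194,109), (366,102), with the rear edge near row 251. The fork is at about (230,143), the handle's free end at (300,210), and the table top lies beyond at rows 252–315. Now refining numerically.

```bash
python3 - <<'E'
from h import *
w=ld("w1");t=ld("top0")
a=onz(w,(194,109),.0425);b=onz(w,(366,102),.0425);print("front",a,b,np.linalg.norm(a-b))
c=onz(w,(206,252),.1275);e=onz(w,(362,250),.1275);print("rear",c,e,np.linalg.norm(c-e))
fr=(a+b)/2; yl=(b-a);yl[2]=0;yl/=np.linalg.norm(yl);print("yaw",np.arctan2(-yl[0],yl[1]))
ta=onz(t,(256.5,217.5),.0425);tb=onz(t,(200,231),.0425);print("top",ta,tb,np.linalg.norm(ta-tb))
for uvw,uvt in [((230,143),(241.4,215.4)),((194,109),(256.5,217.5)),((366,102),(200,231))]:
    print("tri",tri(ray(w,uvw),ray(t,uvt)))
# saved enlarged crop + bar
im=w["color"][80:330,180:380,::-1]; big=cv2.resize(im,None,fx=2.4,fy=2.4,interpolation=cv2.INTER_CUBIC)
s=ld("scene0")["color"][210:400,210:380,::-1]; sb=cv2.resize(s,None,fx=1.8,fy=1.8,interpolation=cv2.INTER_CUBIC)
o=np.zeros((600,800,3),np.uint8);o[:,:480]=big;o[:sb.shape[0],490:490+sb.shape[1]]=sb;cv2.imwrite("pics/c1.png",o)
E
```

```text
front [ 0.54437167 -0.04008584  0.0425    ] [0.50441465 0.13906467 0.0425    ] 0.18355235610928114
rear [ 0.68230973 -0.01199518  0.1275    ] [0.64532358 0.17213744 0.1275    ] 0.18781053687012897
yaw 0.21944434404548038
top [ 0.54552202 -0.04108618  0.0425    ] [0.50710048 0.13789484 0.0425    ] 0.18305850999184237
tri [0.55113892 0.00359955 0.08594346]
tri [ 0.54572881 -0.04080274  0.03985728]
tri [0.50663334 0.13961112 0.03833025]
```

View pics/c1.png

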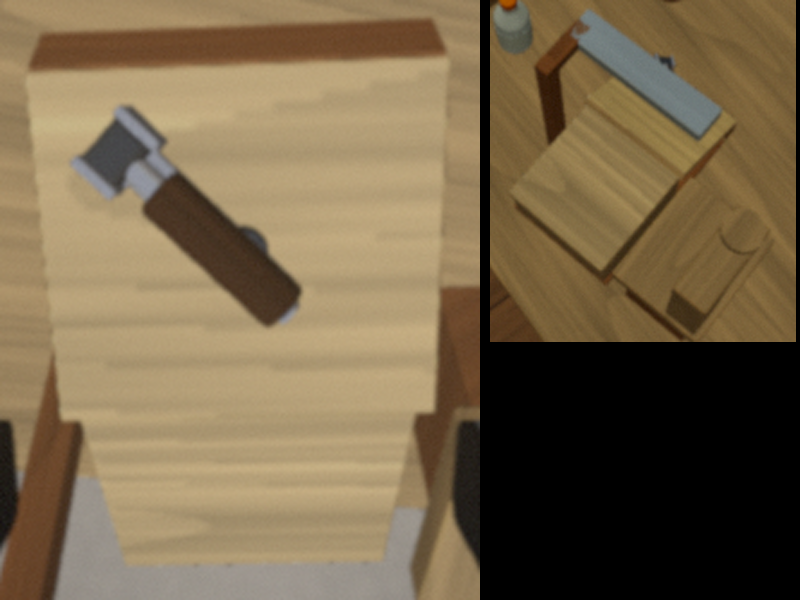

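```bash
python3 - <<'E'
from h import *
w=ld("w1");t=ld("top0")
px=lambda x,y:(180+x/2.4,80+y/2.4)
a,b=[onz(w,px(*q),.0425) for q in((30,70),(447,57))]; c,e=[onz(w,px(*q),.1275) for q in((62,420),(435,412))]
Y=[np.arctan2(-(q-p)[0],(q-p)[1]) for p,q in((a,b),(c,e))];print("yaws",Y,np.linalg.norm(a-b),np.linalg.norm(c-e),"slope len",np.linalg.norm((c+e-a-b)/2))
yaw=np.mean(Y);xl=np.array([np.cos(yaw),np.sin(yaw),0]);yl=np.array([-np.sin(yaw),np.cos(yaw),0]);n=-.5*xl+[0,0,.866];u=.866*xl+[0,0,.5]
C=(a+b+c+e)/4;print("C",C)
def onface(uv,h):
    o,v=ray(w,uv);return o+v*((C+h*n-o)@n)/(v@n)
H=C+.033*n
P={k:onface(px(*q),.033) for k,q in dict(s0=(161,192),s1=(284,309),fork=(118,152)).items()}
for k,p in P.items(): print(k,p.round(4),"face uv mm",((p-H)@u*1000).round(1),((p-H)@yl*1000).round(1))
ax=P["s1"]-P["s0"];L=np.linalg.norm(ax);ax/=L;print("L",L); pv=P["s0"]-.022*ax;print("pivot",pv,"hub from pivot",pv+.07*ax,"H",H,"tri-pivot hub")
for q in((100,102),):pass
# bar from top: ends of upper outline at z=.322
for uv in((165,180),(255,163)):pass
k=3.7;pt=lambda x,y:(110+x/k,100+y/k)
for q in((200,268),(522,198),(541,263),(218,341)):
    p=onz(t,pt(*q),.322)-C;print("bar lift",(p@xl).round(4),(p@yl).round(4))
E
```

```text
yaws [np.float64(0.20955841741086895), np.float64(0.21271900079090772)] 0.18580466712077165 0.18884492089357002 slope len 0.16922845760085456
C [0.59703668 0.06468325 0.085     ]
s0 [0.5605 0.0227 0.0974] face uv mm -32.3 -33.4
s1 [0.5942 0.0824 0.1237] face uv mm 20.1 17.9
fork [0.5497 0.003  0.0889] face uv mm -49.3 -50.4
L 0.07338085544277045
pivot [0.55042309 0.00485151 0.08954937] hub from pivot [0.58255498 0.06178228 0.11457796] H [0.5809031  0.06122529 0.113578  ] tri-pivot hub
bar lift 0.0781 0.1008
bar lift 0.0748 -0.1235
bar lift 0.028 -0.1259
bar lift 0.0265 0.0998
```

```bash
python3 - <<'E'
from h import *
w=ld("w1");t=ld("top0");s=ld("scene0")
pw=lambda x,y:ray(w,(180+x/2.4,80+y/2.4));pt=lambda x,y:ray(t,(110+x/3.7,100+y/3.7));ps=lambda x,y:ray(s,(210+(x-490)/1.8,210+y/1.8))
def go(n,*r):
    p=tri(*r);print(n,p.round(4),[round(1000*np.linalg.norm(np.cross(v,p-o)),1) for o,v in r])
go("tab +x+y",pw(383,556),pt(232,90),ps(604,275));go("tab +x-y",pw(127,563),pt(446,43),ps(512,190))
go("tab +x+y",pt(232,90),ps(604,275));go("tab +x-y",pt(446,43),ps(512,190))
go("tab +x+y",pw(383,556),pt(232,90));go("tab +x-y",pw(127,563),pt(446,43))
go("st +x-y",pt(205,93),ps(615,275));go("st -x+y",pt(70,350),ps(772,240))
# IK targets: hover above grip point 50mm from pivot
H=np.array([.5817,.0615,.1140]);yaw=.211;xl=np.array([np.cos(yaw),np.sin(yaw),0]);yl=np.array([-np.sin(yaw),np.cos(yaw),0]);n=-.5*xl+[0,0,.866];u=.866*xl+[0,0,.5]
ax=(52.4*u+51.3*yl)/73.35;hz=np.cross(n,ax);print("ax",ax,"hz",hz,"n",n)
from rig import manip
st=manip.state();G=H-.07*ax+.052*ax
for hgt in(.10,.003): 
  for sg in(1,-1):
    T=pose(-n,sg*hz,G+n*(hgt-.019));rows(st,T);print("J5",st["joint_pos"][5])
E
```

```text
tab +x+y [0.8325 0.2096 0.1093] [np.float64(2.0), np.float64(4.4), np.float64(4.9)]
tab +x-y [0.8652 0.0319 0.1153] [np.float64(1.0), np.float64(3.6), np.float64(3.1)]
tab +x+y [0.8327 0.2102 0.0977] [np.float64(3.5), np.float64(3.5)]
tab +x-y [0.8655 0.031  0.1107] [np.float64(3.1), np.float64(3.1)]
tab +x+y [0.8308 0.2061 0.1124] [np.float64(1.7), np.float64(1.7)]
tab +x-y [0.8666 0.0306 0.1152] [np.float64(2.1), np.float64(2.1)]
st +x-y [0.8233 0.2248 0.1269] [np.float64(2.7), np.float64(2.7)]
st -x+y [0.6175 0.3277 0.139 ] [np.float64(0.3), np.float64(0.3)]
ax [0.4584572  0.8134454  0.35719155] hz [-0.74184843  0.57165881 -0.34969325] n [-0.48891098 -0.10471891  0.866     ]
shift mm [ 13.7 -10.3  84.7] rot [-0.0167 -0.0066 -0.8047] deg 46.1
J5 -1.8178066507514696
shift mm [ 13.7 -10.3  84.7] rot [-0.0082  0.0207  2.3368] deg 133.9
J5 -1.8178066507514696
shift mm [ 13.7  -8.6 181.7] rot [-0.0167 -0.0066 -0.8047] deg 46.1
J5 -1.8178066507514696
shift mm [ 13.7  -8.6 181.7] rot [-0.0082  0.0207  2.3368] deg 133.9
J5 -1.8178066507514696
```

Emit:
carry_out(
  steps=[
    [2,-2,14,-0.003,-0.001,-0.134],
    [5,-3,28,-0.006,-0.002,-0.268],
    [7,-5,42,-0.008,-0.003,-0.402],
    [9,-7,56,-0.011,-0.004,-0.536],
    [11,-9,70,-0.014,-0.005,-0.67],
    [13.7,-10.3,84.7,-0.017,-0.007,-0.805],
    [13.7,-10.3,84.7,-0.017,-0.007,-0.805],
    [13.7,-10.3,84.7,-0.017,-0.007,-0.805],
  ],
)

```text
time: 2.5
position: [0.5324, 0.0418, 0.1774]
tcp_rot: [-1.243, 2.322, -0.191]
ft_force: [0.9, -0.1, -0.1]
finger_gap: 0.0852
grip_force: 0.0
```

```bash
python3 - <<'E'
from h import *
from rig import manip,eyes
s=manip.state();d=eyes.snapshot("wrist");d["pose"]=tool(s)@d["tool_from_camera"];np.savez("pics/w2.npz",**d)
print(s["time"],s["position"],s["joint_pos"],s["ft_force"]); 
c=d["color"];hsv=cv2.cvtColor(c,cv2.COLOR_RGB2HSV)
m=((c[...,0].astype(int)-c[...,2]>15)&(hsv[...,2]<110)&(hsv[...,1]>90)).astype(np.uint8)
n,l,st,ce=cv2.connectedComponentsWithStats(m)
for i in range(1,n):
    if st[i,4]>300: print(i,st[i],ce[i], cv2.minAreaRect(np.argwhere(l==i)[:,::-1].astype(np.float32)))
o=c[...,::-1].copy(); o[m>0]=o[m>0]//2+[0,0,127]; cv2.imwrite("pics/w2.png",np.hstack([c[:,100:460,::-1],o[:,100:460]]))
E
```

```text
2.5 [0.53237616 0.04175767 0.17738972] [ 0.00976765  0.08916391  2.24898082  0.34365414  0.30847111 -2.84598531] [ 0.86843536 -0.11226637 -0.08184556]
1 [ 265   57  150  162 2757] [340.62132753 132.82589771] ((343.7427978515625, 136.98233032226562), (214.3038330078125, 15.373550415039062), 46.77604293823242)
2 [   0  160  174  168 5649] [ 70.32926182 249.37599575] ((80.90675354003906, 237.72921752929688), (35.330162048339844, 238.46182250976562), 50.44033432006836)
3 [ 257  173   32   98 2900] [273.00034483 220.71482759] ((272.4999694824219, 221.49996948242188), (96.99998474121094, 30.999996185302734), 90.0)
46 [ 251  299  123   60 2667] [328.08023997 331.22422197] ((314.3976745605469, 324.1264953613281), (121.18280792236328, 55.2852783203125), 7.640407085418701)
```

View pics/w2.png

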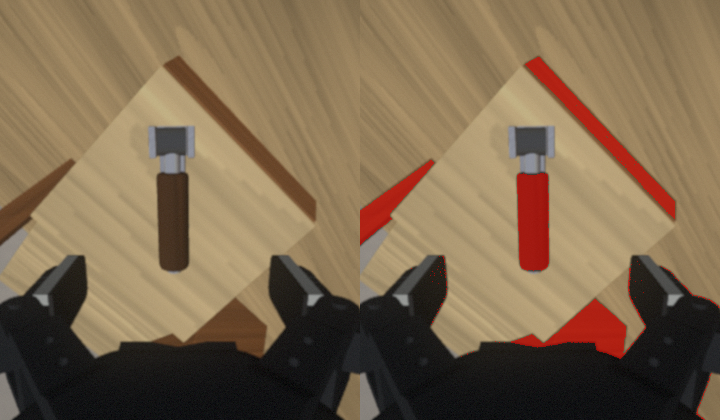

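```bash
cat >> h.py <<'E'
H=np.array([.5817,.0615,.1140]);yaw=.211;xl=np.array([np.cos(yaw),np.sin(yaw),0]);yl=np.array([-np.sin(yaw),np.cos(yaw),0]);n=-.5*xl+[0,0,.866];u=.866*xl+[0,0,.5]
E
python3 - <<'E'
from h import *
d=ld("w2");T=d["pose"]@np.linalg.inv(d["tool_from_camera"])
def of(uv):
    o,v=ray(d,uv);return o+v*((H-o)@n)/(v@n)
a,b=of((273,174)),of((272.7,270));L=np.linalg.norm(b-a);ax=(b-a)/L;print("L",L,"ax",ax)
for p in(a,b,of((271.5,142))):print("tool",((p-T[:3,3])@T[:3,:3]*1000).round(1), "face",((p-H)@u*1e3).round(1),((p-H)@yl*1e3).round(1))
pv=a-.022*ax;hub=pv+.07*ax;print("hub",hub,"H",H)
pv=H*.5+hub*.5-.07*ax
hz=np.cross(n,ax);hz/=np.linalg.norm(hz);G=pv+.052*ax
from rig import manip
st=manip.state();rows(st,pose(-n,hz,G+n*(.003-.019)));print(R.from_matrix(T[:3,:3]).apply(ax,inverse=True))
np.savez("geo.npz",pv=pv,ax=ax,hz=hz)
E
```

```text
L 0.07820908984847458 ax [0.46598818 0.80789746 0.36077238]
tool [31.8 -3.5 81.1] face -34.2 -33.4
tool [-46.4  -4.   81.1] face 22.3 20.7
tool [55.  -4.5 81. ] face -50.1 -50.3
hub [0.58212969 0.06141004 0.11423171] H [0.5817 0.0615 0.114 ]
shift mm [ 2.2 -3.  97.4] rot [0.0028 0.0009 0.0072] deg 0.4
[-9.99977834e-01 -6.65395981e-03  2.36742518e-04]
```

Emit:
carry_out(
  steps=[
    [2,-3.2,20,0,0,0.007],
    [2,-3.2,40,0,0,0.007],
    [2,-3.2,60,0,0,0.007],
    [2,-3.2,75,0,0,0.007],
    [2,-3.2,85,0,0,0.007],
    [2,-3.2,92,0,0,0.007],
    [2,-3.2,97,0,0,0.007],
    [2,-3.2,97,0,0,0.007],
  ],
)

```text
time: 3.35
position: [0.5831, 0.0531, 0.0993]
tcp_rot: [-1.24, 2.337, -0.203]
ft_force: [-1.0, 0.6, 0.4]
finger_gap: 0.0852
grip_force: 0.0
```

Emit:
carry_out(
  steps=[
    [0,0,0,0,0,0],
    [0,0,0,0,0,0],
    [0,0,0,0,0,0],
    [0,0,0,0,0,0],
    [0,0,0,0,0,0],
  ],
  claw=0.3,
  squeeze=25,
)

```text
time: 3.85
position: [0.583, 0.0529, 0.0994]
tcp_rot: [-1.24, 2.337, -0.203]
ft_force: [0.3, -1.1, -0.4]
finger_gap: 0.0298
grip_force: 0.0
```

```bash
python3 - <<'E'
from h import *
from rig import manip,eyes
s=manip.state();d=eyes.snapshot("wrist");d["pose"]=tool(s)@d["tool_from_camera"]
print(s["time"],s["joint_pos"],s["ft_force"],s["finger_gap"]);cv2.imwrite("pics/w3.png",d["color"][...,::-1])
E
```

```text
3.85 [ 0.04719768  0.31794778  2.19989245  0.5390647   0.13571794 -3.01648413] [ 0.26095882 -1.14397615 -0.35058536] 0.029821595037876448
```

View pics/w3.png

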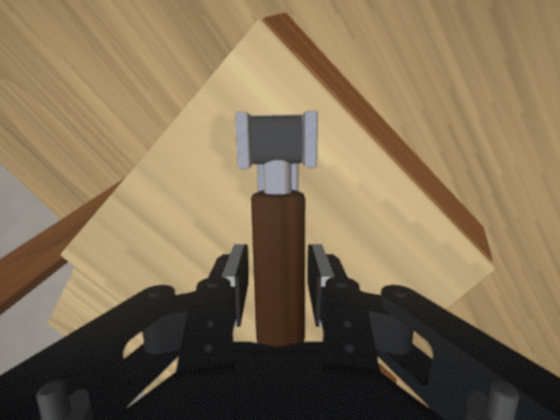

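The view shows the sleeve (252–305, rows 195–340) centred between the pads and the fork at (277,140). Joint 6 is nearly at its limit, so before going on I'll fit the kinematics and plan with it.

```bash
cat > kin.py <<'E'
from h import *
from scipy.optimize import least_squares
D=[([1.226,.3535,1.6335,0,1.155,-.002],[.21,.5885,.231],[-.536,-3.095,.002]),
([.00976765,.08916391,2.24898082,.34365414,.30847111,-2.84598531],[.53237616,.04175767,.17738972],[-1.243,2.322,-.191]),
([.04719768,.31794778,2.19989245,.5390647,.13571794,-3.01648413],[.583,.0529,.0994],[-1.24,2.337,-.203])]
A=[];B=[]
for q,p,r in D:
    z=R.from_rotvec(r).as_matrix()[:,2];c=R.from_euler('z',-q[0]).as_matrix();p2=c@p;z2=c@z;q23=q[1]+q[2]
    A+=[[1,0,np.sin(q[1]),np.sin(q23),np.cos(q23),z2[0]],[0,1,np.cos(q[1]),np.cos(q23),-np.sin(q23),z2[2]]];B+=[p2[0],p2[2]]
    # a1,h,L2,L3,a3,d6
A=np.array(A);B=np.array(B)
def fk_rot(q):
    # Rz(q1) Ry(q2+q3) Rz(q4) Ry(q5) Rz(q6) * C
    return R.from_euler('ZYZYZ',[q[0],q[1]+q[2],q[3],q[4],q[5]]).as_matrix()
E
python3 - <<'E'
from kin import *
for q,p,r in D: 
    M=R.from_rotvec(r).as_matrix();C=fk_rot(q).T@M;print("C",C.round(3).tolist())
    c=R.from_euler('z',-q[0]).as_matrix();print("lateral",(c@p)[1].round(4),(c@M[:,2])[1].round(4),"d6~",((c@p)[1]/(c@M[:,2])[1]).round(4))
print(np.linalg.svd(A)[1]); 
import sys
E
```

```text
Traceback (most recent call last):
  File "kin.py", line 14, in fk_rot
    return R.from_euler('ZYZYZ',[q[0],q[1]+q[2],q[3],q[4],q[5]]).as_matrix()
           ~~~~~~~~~~~~^^^^^^^^^^^^^^^^^^^^^^^^^^^^^^^^^^^^^^^^^
  File "scipy/spatial/transform/_rotation.pyx", line 1413, in scipy.spatial.transform._rotation.Rotation.from_euler
ValueError: Expected axis specification to be a non-empty string of upto 3 characters, got ZYZYZ
```

```bash
sed -i "s/    return R.from_euler('ZYZYZ'.*/    return (R.from_euler('ZYZ',[q[0],q[1]+q[2],q[3]])*R.from_euler('YZ',[q[4],q[5]])).as_matrix()/" kin.py
python3 - <<'E'
from kin import *
for q,p,r in D: 
    M=R.from_rotvec(r).as_matrix();C=fk_rot(q).T@M;print("C",C.round(3).tolist())
    c=R.from_euler('z',-q[0]).as_matrix();print("lateral",(c@p)[1].round(4),(c@M[:,2])[1].round(4),"d6~",((c@p)[1]/(c@M[:,2])[1]).round(4))
print(np.linalg.svd(A)[1]); print(np.linalg.lstsq(A,B,rcond=1e-3)[0])
E
```

```text
C [[-0.0, -1.0, 0.001], [1.0, -0.0, 0.0], [-0.0, 0.001, 1.0]]
lateral 0.0013 0.0003 d6~ 4.3308
C [[-0.0, -1.0, 0.0], [1.0, -0.0, 0.0], [-0.0, 0.0, 1.0]]
lateral 0.0366 0.1019 d6~ 0.3587
C [[-0.0, -1.0, -0.0], [1.0, -0.0, 0.0], [-0.0, -0.0, 1.0]]
lateral 0.0253 0.0695 d6~ 0.3643
[3.34112381 2.53215426 0.55416145 0.29565965 0.12196195 0.02196085]
[2.20092007e-04 2.93726411e-01 5.68102235e-01 4.94256009e-01
 5.84837996e-02 3.42387020e-01]
```

```bash
python3 - <<'E'
from kin import *
for d6 in(.355,.36,.365):
    x=np.linalg.lstsq(A[:,:5],B-d6*A[:,5],rcond=None);print(d6,x[0].round(4),(A[:,:5]@x[0]-B+d6*A[:,5]).round(4))
    x=np.linalg.lstsq(A[:,1:5],B-d6*A[:,5],rcond=None);print("  a1=0",x[0].round(4),(A[:,1:5]@x[0]-B+d6*A[:,5]).round(4))
E
```

```text
0.355 [-0.0091  0.308   0.5768  0.5041  0.065 ] [-0.     -0.0002  0.0001  0.0004 -0.0001 -0.0003]
  a1=0 [0.3171 0.5686 0.4996 0.0705] [-0.     -0.002   0.0015  0.0005 -0.0006  0.0014]
0.36 [-0.0129  0.3136  0.5803  0.508   0.0676] [-0.     -0.0002  0.0001  0.0006 -0.0001 -0.0004]
  a1=0 [0.3264 0.5687 0.5017 0.0753] [-0.     -0.0028  0.0021  0.0007 -0.0008  0.002 ]
0.365 [-0.0166  0.3193  0.5837  0.5119  0.0702] [-0.     -0.0003  0.0002  0.0008 -0.0002 -0.0005]
  a1=0 [0.3357 0.5688 0.5038 0.0801] [-0.     -0.0036  0.0027  0.0009 -0.001   0.0026]
```

```bash
cat >> kin.py <<'E'
X=np.array([-.0091,.308,.5768,.5041,.065]);D6=.355
C0=np.array([[0,-1,0],[1,0,0],[0,0,1.]])
lo=np.array([-2.63,-.92,.06,-1.3,0,-3.02]);hi=np.array([2.63,2.1,2.66,4.44,2.69,3.02])
def fk(q):
    M=fk_rot(q)@C0;q23=q[1]+q[2]
    w=[X[0]+X[2]*np.sin(q[1])+X[3]*np.sin(q23)+X[4]*np.cos(q23),0,X[1]+X[2]*np.cos(q[1])+X[3]*np.cos(q23)-X[4]*np.sin(q23)]
    T=np.eye(4);T[:3,:3]=M;T[:3,3]=R.from_euler('z',q[0]).apply(w)+D6*M[:,2];return T
def ik(T,q0):
    def f(q):
        F=fk(q);return np.r_[(F[:3,3]-T[:3,3])*5,R.from_matrix(F[:3,:3].T@T[:3,:3]).as_rotvec()]
    r=least_squares(f,np.clip(q0,lo+1e-4,hi-1e-4),bounds=(lo,hi));return r.x,np.linalg.norm(r.fun)
def lean(T,a): # turn about own y by a, TCP kept shifted so grasp point (19 mm behind) stays
    g=T[:3,3]-.019*T[:3,2];T=T.copy();T[:3,:3]=T[:3,:3]@R.from_rotvec([0,a,0]).as_matrix();T[:3,3]=g+.019*T[:3,2];return T
E
python3 - <<'E'
from kin import *
g=np.load("geo.npz");pv,ax,hz=g["pv"],g["ax"],g["hz"]
q0=np.array(D[2][0])
print("fk err",(fk(q0)[:3,3]-D[2][1]).round(4))
for da in(0,.15,.3,-.3):
    q=q0.copy();print("lean",da)
    for ph in np.linspace(0,np.pi/2,7):
        G=pv+.052*(np.cos(ph)*ax+np.sin(ph)*n)
        T=lean(pose(-n,hz,G+.019*-n),da*min(1,ph/.8));q,e=ik(T,q);print(np.degrees(ph).round(),q.round(2),round(e,4))
# crank stage: tool y=±yl, lean a from -n about y
for sg in(1,-1):
  for a in(-.5,-.3,0,.3,.5):
    best=None
    for q40 in(0,.5,-.5,3.1):
      for q60 in(-2,0,2):
        q=np.array([.05,.3,2.1,q40,.4,q60]);bad=0;Q=[]
        for th in np.linspace(0,2*np.pi,17):
            G=H+.07*(np.cos(th)*u+np.sin(th)*yl)+.065*n
            q,e=ik(lean(pose(-n,sg*yl,G-.019*n),a),q);bad=max(bad,e);Q.append(q)
        Q=np.array(Q)
        if best is None or bad<best[0]: best=(bad,Q.min(0).round(2),Q.max(0).round(2))
    print(sg,a,"z",lean(pose(-n,sg*yl,H),a)[:3,2].round(2),best)
E
```

```text
fk err [ 0.0001 -0.0007 -0.0002]
lean 0
0.0 [ 0.05  0.33  2.2   0.55  0.12 -3.02] 0.0242
15.0 [ 0.04  0.3   2.21  0.54  0.14 -3.02] 0.019
30.0 [ 0.02  0.27  2.23  0.53  0.16 -3.02] 0.0178
45.0 [ 0.01  0.25  2.24  0.51  0.17 -3.02] 0.0209
60.0 [-0.01  0.23  2.25  0.5   0.18 -3.02] 0.028
75.0 [-0.03  0.22  2.26  0.48  0.19 -3.02] 0.0389
90.0 [-0.05  0.21  2.28  0.47  0.19 -3.02] 0.0526
lean 0.15
0.0 [ 0.05  0.33  2.2   0.55  0.12 -3.02] 0.0242
15.0 [ 0.05  0.3   2.2   0.26  0.16 -2.73] 0.0
30.0 [ 0.07  0.27  2.19 -0.03  0.22 -2.42] 0.0
45.0 [ 0.09  0.25  2.19 -0.19  0.28 -2.26] 0.0
60.0 [ 0.07  0.23  2.2  -0.16  0.28 -2.31] 0.0
75.0 [ 0.04  0.22  2.22 -0.13  0.28 -2.36] 0.0
90.0 [ 0.01  0.22  2.24 -0.09  0.26 -2.42] 0.0
lean 0.3
0.0 [ 0.05  0.33  2.2   0.55  0.12 -3.02] 0.0242
15.0 [ 0.09  0.3   2.18 -0.06  0.2  -2.38] 0.0
30.0 [ 0.13  0.28  2.15 -0.33  0.34 -2.09] 0.0
45.0 [ 0.17  0.28  2.12 -0.43  0.47 -1.96] 0.0
60.0 [ 0.16  0.26  2.13 -0.43  0.47 -1.98] 0.0
75.0 [ 0.14  0.25  2.15 -0.42  0.46 -2.  ] 0.0
90.0 [ 0.11  0.24  2.17 -0.42  0.44 -2.02] 0.0
lean -0.3
0.0 [ 0.05  0.33  2.2 
[... 1265 characters left out ...]
 array([0.23, 0.37, 2.02, 0.01, 1.03, 1.59]))
-1 -0.3 z [ 0.22  0.05 -0.98] (np.float64(2.293033562741555e-11), array([-0.06,  0.22,  1.86, -0.01,  0.55,  1.22]), array([0.23, 0.28, 2.16, 0.1 , 0.77, 1.59]))
-1 0 z [ 0.49  0.1  -0.87] (np.float64(7.675447091403012e-10), array([-0.13,  0.16,  2.08, -0.05,  0.11,  0.5 ]), array([0.23, 0.21, 2.36, 0.84, 0.36, 1.64]))
-1 0.3 z [ 0.72  0.15 -0.68] (np.float64(1.4012144260254479e-09), array([-0.21,  0.2 ,  2.27,  2.21,  0.19, -1.61]), array([ 0.24,  0.28,  2.54,  3.21,  0.51, -0.88]))
-1 0.5 z [ 0.84  0.18 -0.52] (np.float64(1.09750947666214e-09), array([-0.28,  0.3 ,  2.38,  2.55,  0.57, -1.58]), array([ 0.24,  0.5 ,  2.63,  3.18,  1.  , -1.33]))
```

Emit:
carry_out(
  steps=[
    [1,0,0,0,0.05,0],
    [2,0,-0.2,0,0.1,0],
    [3.3,0,-0.2,0,0.15,0],
    [3.3,0,-0.2,0,0.15,0],
    [3.3,0,-0.2,0,0.15,0],
  ],
)

```text
time: 4.4
position: [0.5824, 0.0505, 0.0989]
tcp_rot: [-1.265, 2.462, -0.308]
ft_force: [0.1, 1.0, -0.9]
finger_gap: 0.0298
grip_force: 0.0
```

Emit:
carry_out(
  steps=[
    [0,0,0,0,0,0],
    [0,0,0,0,0,0],
    [0,0,0,0,0,0],
    [0,0,0,0,0,0],
  ],
  claw=1,
  squeeze=30,
)

```text
time: 4.8
position: [0.5816, 0.0509, 0.0985]
tcp_rot: [-1.264, 2.461, -0.304]
ft_force: [0.5, 6.6, 2.0]
finger_gap: 0.0229
grip_force: 29.4
```

```bash
cat >> kin.py <<'E'
def arc(T0,phis,leans,r,K0,off=.022):
    """rows in tool axes at T0: contact K (off behind TCP) moves on circle about hinge; lean extra about tool y"""
    g=np.load("geo.npz");ax=g["ax"];out=[]
    pvt=K0-r*(np.cos(phis[0])*ax+np.sin(phis[0])*n)
    for ph,a in zip(phis[1:],leans):
        K=pvt+r*(np.cos(ph)*ax+np.sin(ph)*n);M=T0[:3,:3]@R.from_rotvec([0,a,0]).as_matrix()
        out.append(np.r_[T0[:3,:3].T@(K+off*M[:,2]-T0[:3,3])*1000,0,a,0])
    return np.round(out,3)
E
python3 - <<'E'
from kin import *
from rig import manip
s=manip.state();T=tool(s);print(s["time"],s["joint_pos"],s["ft_force"],s["finger_gap"],s["grip_force"])
g=np.load("geo.npz");K=T[:3,3]-.022*T[:3,2];print("K rel pivot: ax,n,hz",[(K-g["pv"])@v for v in(g["ax"],n,g["hz"])])
ph=np.linspace(0,np.pi/2,17)
print(arc(T,ph[:9],np.minimum(.1,.02*np.arange(1,9)),.052,K).round(2).tolist())
E
```

```text
4.8 [ 0.13244481  0.32419765  2.13658617 -0.29719597  0.28106671 -2.1178535 ] [0.5172094  6.56466344 2.00412938] 0.022914682593601295 29.394351840019226
K rel pivot: ax,n,hz [np.float64(0.05930398188772296), np.float64(0.009453304085800744), np.float64(-0.0005085531905194985)]
[[1.52, 0.01, -4.99, 0.0, 0.02, 0.0], [3.52, 0.02, -9.86, 0.0, 0.04, 0.0], [5.99, 0.02, -14.57, 0.0, 0.06, 0.0], [8.91, 0.04, -19.06, 0.0, 0.08, 0.0], [12.25, 0.05, -23.29, 0.0, 0.1, 0.0], [15.55, 0.06, -27.18, 0.0, 0.1, 0.0], [19.22, 0.07, -30.73, 0.0, 0.1, 0.0], [23.22, 0.08, -33.9, 0.0, 0.1, 0.0]]
```

```bash
python3 - <<'E'
from kin import *
g=np.load("geo.npz");pv,ax,hz=g["pv"],g["ax"],g["hz"]
for p,r in(([.53237616,.04175767,.17738972],[-1.243,2.322,-.191]),([.583,.0529,.0994],[-1.24,2.337,-.203]),([.5824,.0505,.0989],[-1.265,2.462,-.308]),([.5816,.0509,.0985],[-1.264,2.461,-.304])):
    p=np.array(p);z=R.from_rotvec(r).as_matrix()[:,2];print([((p-pv)@v*1e3).round(1) for v in(ax,n,hz)],"z",[(z@v).round(3) for v in(ax,n,hz)])
E
```

```text
[np.float64(53.8), np.float64(81.1), np.float64(3.2)] z [np.float64(-0.0), np.float64(-1.0), np.float64(0.004)]
[np.float64(58.3), np.float64(-12.4), np.float64(-0.7)] z [np.float64(-0.016), np.float64(-1.0), np.float64(0.001)]
[np.float64(55.9), np.float64(-12.3), np.float64(-1.4)] z [np.float64(-0.165), np.float64(-0.986), np.float64(-0.001)]
[np.float64(55.7), np.float64(-12.3), np.float64(-0.5)] z [np.float64(-0.163), np.float64(-0.987), np.float64(0.001)]
```

```bash
python3 - <<'E'
from kin import *
from rig import manip
s=manip.state();T=tool(s);K=T[:3,3]-.0125*T[:3,2]
ph=np.linspace(0,np.pi/2,17)
print(arc(T,ph[:9],np.minimum(.06,.01*np.arange(1,9)),.0577,K,.0125).round(1).tolist())
E
```

```text
[[1.3, 0.0, -5.5, 0.0, 0.0, 0.0], [3.2, 0.0, -10.9, 0.0, 0.0, 0.0], [5.6, 0.0, -16.1, 0.0, 0.0, 0.0], [8.4, 0.0, -21.1, 0.0, 0.0, 0.0], [11.8, 0.1, -25.7, 0.0, 0.0, 0.0], [15.6, 0.1, -30.1, 0.0, 0.1, 0.0], [19.6, 0.1, -34.0, 0.0, 0.1, 0.0], [24.1, 0.1, -37.5, 0.0, 0.1, 0.0]]
```

Emit:
carry_out(
  steps=[
    [1.3,0,-5.5,0,0.01,0],
    [3.2,0,-10.9,0,0.02,0],
    [5.6,0,-16.1,0,0.03,0],
    [8.4,0,-21.1,0,0.04,0],
    [11.8,0,-25.7,0,0.05,0],
    [15.6,0,-30.1,0,0.06,0],
    [19.6,0,-34,0,0.06,0],
    [24.1,0,-37.5,0,0.06,0],
  ],
)

```text
time: 5.6
position: [0.5528, 0.0318, 0.1276]
tcp_rot: [-1.273, 2.513, -0.348]
ft_force: [3.4, 3.6, -9.2]
finger_gap: 0.0227
grip_force: 29.8
```

```bash
python3 - <<'E'
from kin import *
from rig import manip
s=manip.state();T=tool(s);g=np.load("geo.npz");K=T[:3,3]-.0125*T[:3,2];print(s["joint_pos"],s["ft_force"],s["moment"],s["finger_gap"])
print("K",[((K-g["pv"])@v*1e3).round(1) for v in(g["ax"],n,g["hz"])])
ph=np.linspace(0,np.pi/2,17)
print(arc(T,ph[8:],np.zeros(8),.0577,K,.0125).round(1).tolist())
E
```

```text
[ 0.13337114  0.23977225  2.15082285 -0.33103975  0.40151103 -2.09270003] [ 3.43186843  3.62418821 -9.17751958] [0.74465634 0.11934359 0.28459156] 0.02267928918526761
K [np.float64(40.1), np.float64(41.2), np.float64(-0.4)]
[[4.9, 0.0, -2.8, 0.0, 0.0, 0.0], [10.1, 0.0, -5.0, 0.0, 0.0, 0.0], [15.5, 0.1, -6.8, 0.0, 0.0, 0.0], [21.0, 0.1, -8.0, 0.0, 0.0, 0.0], [26.7, 0.1, -8.7, 0.0, 0.0, 0.0], [32.3, 0.1, -8.8, 0.0, 0.0, 0.0], [38.0, 0.1, -8.3, 0.0, 0.0, 0.0], [43.5, 0.1, -7.3, 0.0, 0.0, 0.0]]
```

Emit:
carry_out(
  steps=[
    [4.9,0,-2.8,0,0,0],
    [10.1,0,-5,0,0,0],
    [15.5,0,-6.8,0,0,0],
    [21,0,-8,0,0,0],
    [26.7,0,-8.7,0,0,0],
    [32.3,0,-8.8,0,0,0],
    [38,0,-8.3,0,0,0],
    [43,0,-7.4,0,0,0],
  ],
)

```text
time: 6.4
position: [0.5289, -0.0021, 0.1303]
tcp_rot: [-1.27, 2.506, -0.351]
ft_force: [-1.5, 7.4, 12.9]
finger_gap: 0.0189
grip_force: 25.8
```

Emit:
carry_out(
  steps=[
    [1,0,0.2,0,0,0],
    [2,0,0.4,0,0,0],
    [2,0,0.4,0,0,0],
  ],
)

```text
time: 6.7
position: [0.5252, -0.0047, 0.1275]
tcp_rot: [-1.272, 2.513, -0.349]
ft_force: [-1.4, -1.1, 2.1]
finger_gap: -0.0002
grip_force: 1.1
```

```bash
python3 - <<'E'
from kin import *
from rig import manip
s=manip.state();T=tool(s);g=np.load("geo.npz");K=T[:3,3]-.0125*T[:3,2];print(s["joint_pos"],s["finger_gap"])
print("K",[((K-g["pv"])@v*1e3).round(1) for v in(g["ax"],n,g["hz"])],"F",[(s["ft_force"]@v).round(1) for v in(g["ax"],n,g["hz"])])
E
```

```text
[ 0.05251848  0.19726923  2.21206527 -0.2782548   0.36696879 -2.21396877] -0.00016146483578421947
K [np.float64(-2.3), np.float64(58.4), np.float64(-1.2)] F [np.float64(-0.8), np.float64(2.6), np.float64(-0.4)]
```

```bash
python3 - <<'E'
from h import *
from rig import manip,eyes
s=manip.state();d=eyes.snapshot("wrist");d["pose"]=tool(s)@d["tool_from_camera"];np.savez("pics/w4.npz",**d);cv2.imwrite("pics/w4.png",d["color"][...,::-1])
E
```

```text
(no output)
```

View pics/w4.png

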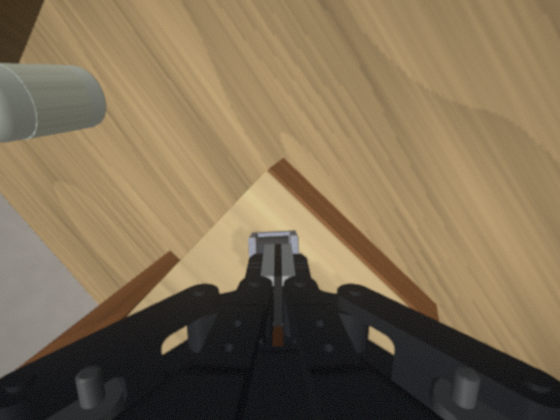

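Joint 6 is fine now, but the closed fingers slipped off on the pivot side: the fork shows at (273,245) and the sleeve's brown is behind the fingers at (278,335). I'll open and look at how upright the handle is.

Emit:
carry_out(
  steps=[
    [0,0,0,0,0,0],
    [0,0,0,0,0,0],
    [0,0,0,0,0,0],
    [0,0,0,0,0,0],
    [0,0,0,0,0,0],
  ],
  claw=-1,
)

```text
time: 7.25
position: [0.5254, -0.0042, 0.1269]
tcp_rot: [-1.273, 2.513, -0.349]
ft_force: [0.5, 0.3, -0.3]
finger_gap: 0.0722
grip_force: 0.0
```

```bash
python3 - <<'E'
from h import *
from rig import manip,eyes
s=manip.state();d=eyes.snapshot("wrist");d["pose"]=tool(s)@d["tool_from_camera"];np.savez("pics/w5.npz",**d);cv2.imwrite("pics/w5.png",d["color"][200:420,150:410,::-1].repeat(2,0).repeat(2,1))
E
```

```text
(no output)
```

View pics/w5.png

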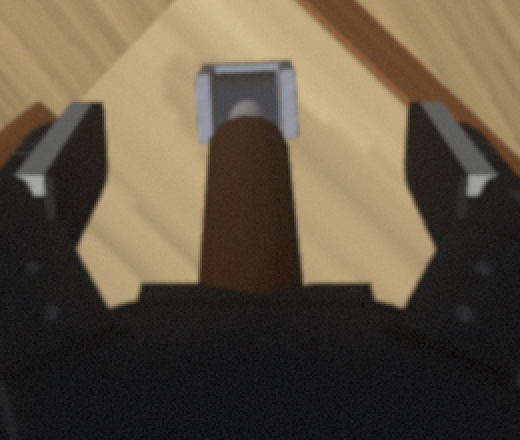

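The crop shows the handle nearly upright between the open fingers: sleeve rim at crop (247,118), sleeve running down to (250,290), fork at (247,95). I'll get its angle numerically.

```bash
python3 - <<'E'
from h import *
d=ld("w5");g=np.load("geo.npz");pv,ax,hz=g["pv"],g["ax"],g["hz"]
c=d["color"].astype(int);m=(c[...,0]-c[...,2]>12)&(c.max(2)<95)&(c[...,0]>30)
for v in range(262,346,6):
    x=np.where(m[v,245:310])[0]+245
    if len(x):print(v,x.min(),x.max(),x.max()-x.min()+1,end=" | ")
print()
print("fork pred",proj(d,np.array([pv+k*hz for k in(-.016,.016)])))
for deg in(70,75,80,85,90,95):
    ph=np.radians(deg);D=np.cos(ph)*ax+np.sin(ph)*n;p=-np.sin(ph)*ax+np.cos(ph)*n
    print(deg,"rim",proj(d,pv+.022*D+.012*p).round(1),"axis60",proj(d,pv+.06*D).round(1), "widths",[ (lambda a,b:(abs(a[0]-b[0]).round(1),a[1].round()))(proj(d,pv+k*D+.0*p+.012*hz),proj(d,pv+k*D-.012*hz)) for k in(.03,.05,.07,.09)])
T=d["pose"]@np.linalg.inv(d["tool_from_camera"]);print("TCP",[((T[:3,3]-pv)@v*1e3).round(1) for v in(ax,n,hz)])
E
```

```text
262 260 286 27 | 268 256 290 35 | 274 255 293 39 | 280 255 293 39 | 286 254 294 41 | 292 254 295 42 | 298 253 295 43 | 304 253 296 44 | 310 252 297 46 | 316 252 297 46 | 322 251 298 48 | 328 251 299 49 | 334 250 299 50 | 340 250 300 51 | 
fork pred [[254.75388793 252.47980245]
 [302.92654157 252.63253079]]
70 rim [279.1 253.8] axis60 [279.3 316.3] widths [(np.float64(41.9), np.float64(279.0)), (np.float64(47.0), np.float64(303.0)), (np.float64(53.5), np.float64(332.0)), (np.float64(62.0), np.float64(371.0))]
75 rim [279.1 250. ] axis60 [279.4 307.2] widths [(np.float64(42.2), np.float64(275.0)), (np.float64(47.4), np.float64(295.0)), (np.float64(54.3), np.float64(321.0)), (np.float64(63.4), np.float64(355.0))]
80 rim [279.1 246.3] axis60 [279.5 297.3] widths [(np.float64(42.3), np.float64(271.0)), (np.float64(47.8), np.float64(287.0)), (np.float64(54.9), np.float64(309.0)), (np.float64(64.4), np.float64(337.0))]
85 rim [279.1 242.6] axis60 [279.5 286.7] widths [(np.float64(42.4), np.float64(267.0)), (np.float64(48.0), np.float64(279.0)), (np.float64(55.3), np.float64(296.0)), (np.float64(65.1), np.float64(318.0))]
90 rim [279.1 239. ] axis60 [279.5 275.8] widths [(np.float64(42.5), np.float64(262.0)), (np.float64(48.1), np.float64(271.0)), (np.float64(55.4), np.float64(282.0)), (np.float64(65.5), np.float64(297.0))]
95 rim [279.1 235.6] axis60 [279.6 264.5] widths [(np.float64(42.5), np.float64(258.0)), (np.float64(48.1), np.float64(262.0)), (np.float64(55.4), np.float64(268.0)), (np.float64(65.4), np.float64(275.0))]
TCP [np.float64(-4.8), np.float64(45.5), np.float64(-0.8)]
```

Handle is at about 64°, not yet at its stop. I'll regrip it deeper and harder.

Emit:
carry_out(
  steps=[
    [-7,-0.5,1.5,0,0,0],
    [-14,-1,3,0,0,0],
    [-21,-1.5,4.5,0,0,0],
    [-28,-2,6,0,0,0],
    [-28,-2,6,0,0,0],
  ],
)

```text
time: 7.8
position: [0.5457, 0.0177, 0.1265]
tcp_rot: [-1.274, 2.512, -0.349]
ft_force: [0.5, 0.3, -0.0]
finger_gap: 0.0854
grip_force: 0.0
```

Emit:
carry_out(
  steps=[
    [0,0,0,0,0,0],
    [0,0,0,0,0,0],
    [0,0,0,0,0,0],
    [0,0,0,0,0,0],
    [0,0,0,0,0,0],
    [0,0,0,0,0,0],
    [0,0,0,0,0,0],
    [0,0,0,0,0,0],
  ],
  claw=1,
  squeeze=70,
)

```text
time: 8.6
position: [0.5446, 0.0167, 0.1266]
tcp_rot: [-1.273, 2.513, -0.349]
ft_force: [-4.6, 0.9, 5.9]
finger_gap: 0.0229
grip_force: 68.0
```

```bash
python3 - <<'E'
from kin import *
from rig import manip
s=manip.state();T=tool(s);g=np.load("geo.npz");K=T[:3,3]-.019*T[:3,2];print(s["joint_pos"],s["ft_force"],s["finger_gap"])
k=[((K-g["pv"])@v*1e3).round(1) for v in(g["ax"],n,g["hz"])];r=np.hypot(k[0],k[1])/1e3;p0=np.arctan2(k[1],k[0]);print("K",k,r,np.degrees(p0))
ph=np.linspace(p0,np.radians(91),9)
print(arc(T,ph,np.zeros(8),r,K,.019).round(1).tolist())
E
```

```text
[ 0.10101018  0.22820446  2.17106152 -0.31280867  0.38670612 -2.13843174] [-4.5800275   0.86976809  5.8994435 ] 0.022859255071101165
K [np.float64(25.2), np.float64(52.2), np.float64(-2.7)] 0.057964471877176627 64.23067237566129
[[3.3, 0.0, -0.7, 0.0, 0.0, 0.0], [6.7, 0.0, -1.1, 0.0, 0.0, 0.0], [10.0, 0.0, -1.4, 0.0, 0.0, 0.0], [13.4, 0.0, -1.4, 0.0, 0.0, 0.0], [16.8, 0.1, -1.3, 0.0, 0.0, 0.0], [20.2, 0.1, -1.0, 0.0, 0.0, 0.0], [23.5, 0.1, -0.4, 0.0, 0.0, 0.0], [26.8, 0.1, 0.3, 0.0, 0.0, 0.0]]
```

Emit:
carry_out(
  steps=[
    [3.3,0,-0.7,0,0,0],
    [6.7,0,-1.1,0,0,0],
    [10,0,-1.4,0,0,0],
    [13.4,0,-1.4,0,0,0],
    [16.8,0,-1.3,0,0,0],
    [20.2,0,-1,0,0,0],
    [20.2,0,-1,0,0,0],
  ],
)

```text
time: 9.3
position: [0.536, 0.0017, 0.1261]
tcp_rot: [-1.27, 2.507, -0.349]
ft_force: [1.9, 9.9, 6.6]
finger_gap: 0.0227
grip_force: 70.3
```

Emit:
carry_out(
  steps=[
    [2,0,0.3,0,0,0],
    [4,0,0.6,0,0,0],
    [4,0,0.6,0,0,0],
  ],
)

```text
time: 9.6
position: [0.5343, -0.0016, 0.1252]
tcp_rot: [-1.27, 2.506, -0.35]
ft_force: [1.5, 8.6, 9.3]
finger_gap: 0.0227
grip_force: 70.4
```

```bash
python3 - <<'E'
from kin import *
from rig import manip
s=manip.state();T=tool(s);g=np.load("geo.npz");K=T[:3,3]-.019*T[:3,2]
print("K",[((K-g["pv"])@v*1e3).round(1) for v in(g["ax"],n,g["hz"])],"F",[(s["ft_force"]@v).round(1) for v in(g["ax"],n,g["hz"])],s["moment"])
E
```

```text
K [np.float64(5.0), np.float64(58.0), np.float64(-5.2)] F [np.float64(11.0), np.float64(6.4), np.float64(0.7)] [ 1.39687248 -0.82299036  0.6962017 ]
```

Emit:
carry_out(
  steps=[
    [2,0.5,0.5,0,0,0],
    [4,1,1,0,0,0],
    [4,1,1,0,0,0],
  ],
)

```text
time: 9.9
position: [0.5328, -0.0039, 0.1242]
tcp_rot: [-1.269, 2.503, -0.35]
ft_force: [1.5, 14.0, 15.2]
finger_gap: 0.0228
grip_force: 71.3
```

Emit:
carry_out(
  steps=[
    [2,0.5,0.5,0,0,0],
    [4,1,1,0,0,0],
    [4,1,1,0,0,0],
  ],
)

```text
time: 10.2
position: [0.5303, -0.0068, 0.1223]
tcp_rot: [-1.269, 2.503, -0.351]
ft_force: [0.6, 12.5, 16.5]
finger_gap: 0.0225
grip_force: 71.6
```

```bash
python3 - <<'E'
from kin import *
from rig import manip
s=manip.state();T=tool(s);g=np.load("geo.npz");K=T[:3,3]-.019*T[:3,2]
print("K",[((K-g["pv"])@v*1e3).round(1) for v in(g["ax"],n,g["hz"])],"F",[(s["ft_force"]@v).round(1) for v in(g["ax"],n,g["hz"])],s["moment"])
E
```

```text
K [np.float64(-2.1), np.float64(58.0), np.float64(-4.2)] F [np.float64(16.3), np.float64(12.7), np.float64(1.1)] [ 2.25163301 -1.04262386  1.03626754]
```

Emit:
carry_out(
  steps=[
    [0,0,0,0,0,0],
    [0,0,0,0,0,0],
    [0,0,0,0,0,0],
    [0,0,0,0,0,0],
    [0,0,0,0,0,0],
    [0,0,0,0,0,0],
  ],
  claw=-1,
)

```text
time: 10.8
position: [0.5256, -0.0084, 0.119]
tcp_rot: [-1.273, 2.514, -0.349]
ft_force: [0.4, -0.3, 0.3]
finger_gap: 0.0855
grip_force: 0.0
```

```bash
cat >> kin.py <<'E'
def fitrod(d,pv,ax,hz,vmax=346):
    c=d["color"].astype(int);m=(c[...,0]-c[...,2]>12)&(c.max(2)<95)&(c[...,0]>30)
    W=[]
    for v in range(225,vmax,4):
        x=np.where(m[v,235:320])[0]+235
        if len(x)>20:W.append((v,x.min(),x.max()+1))
    W=np.array(W);print(W[:,0].min(),"mid",(W[:,1:].sum(1)/2).round(1).tolist(),"w",(W[:,2]-W[:,1]).tolist())
    for deg in range(60,101,5):
        ph=np.radians(deg);D=np.cos(ph)*ax+np.sin(ph)*n;p=-np.sin(ph)*ax+np.cos(ph)*n
        pr=[proj(d,pv+k*D) for k in(.03,.05,.07)];w=[proj(d,pv+k*D+.012*hz)[0]-proj(d,pv+k*D-.012*hz)[0] for k in(.03,.05,.07)]
        print(deg,"rim",proj(d,pv+.022*D+.012*p)[1].round(1),[(a[1].round(),round(b,1)) for a,b in zip(pr,w)])
E
python3 - <<'E'
from kin import *
from rig import manip,eyes
s=manip.state();d=eyes.snapshot("wrist");d["pose"]=tool(s)@d["tool_from_camera"];np.savez("pics/w6.npz",**d)
g=np.load("geo.npz");fitrod(d,g["pv"],g["ax"],g["hz"])
print("fork",proj(d,g["pv"]));T=tool(s);print([((T[:3,3]-g["pv"])@v*1e3).round(1) for v in(g["ax"],n,g["hz"])],s["ft_force"])
print("w5");fitrod(ld("w5"),g["pv"],g["ax"],g["hz"])
E
```

```text
257 mid [271.0, 271.0, 271.0, 271.0, 271.0, 270.5, 271.0, 270.5, 270.0, 270.0, 269.5, 269.0, 269.0, 269.0, 268.0, 268.0, 268.5, 269.0, 269.0, 268.5, 268.5, 268.0] w [26, 34, 36, 40, 42, 45, 48, 49, 52, 54, 55, 58, 60, 62, 64, 66, 67, 68, 68, 67, 67, 66]
60 rim 274.6 [(np.float64(301.0), np.float64(42.9)), (np.float64(332.0), np.float64(47.8)), (np.float64(372.0), np.float64(53.9))]
65 rim 270.7 [(np.float64(297.0), np.float64(43.3)), (np.float64(326.0), np.float64(48.4)), (np.float64(363.0), np.float64(55.1))]
70 rim 266.8 [(np.float64(293.0), np.float64(43.5)), (np.float64(319.0), np.float64(49.0)), (np.float64(353.0), np.float64(56.1))]
75 rim 262.8 [(np.float64(289.0), np.float64(43.8)), (np.float64(312.0), np.float64(49.5)), (np.float64(341.0), np.float64(57.0))]
80 rim 258.9 [(np.float64(285.0), np.float64(43.9)), (np.float64(304.0), np.float64(49.8)), (np.float64(329.0), np.float64(57.6))]
85 rim 255.0 [(np.float64(280.0), np.float64(44.0)), (np.float64(295.0), np.float64(50.1)), (np.float64(315.0), np.float64(58.1))]
90 rim 251.3 [(np.float64(276.0), np.float64(44.1)), (np.flo
[... 1186 characters left out ...]
.4)), (np.float64(321.0), np.float64(54.3))]
80 rim 246.3 [(np.float64(271.0), np.float64(42.3)), (np.float64(287.0), np.float64(47.8)), (np.float64(309.0), np.float64(54.9))]
85 rim 242.6 [(np.float64(267.0), np.float64(42.4)), (np.float64(279.0), np.float64(48.0)), (np.float64(295.0), np.float64(55.3))]
90 rim 239.0 [(np.float64(262.0), np.float64(42.5)), (np.float64(271.0), np.float64(48.1)), (np.float64(282.0), np.float64(55.4))]
95 rim 235.6 [(np.float64(257.0), np.float64(42.5)), (np.float64(262.0), np.float64(48.1)), (np.float64(268.0), np.float64(55.4))]
100 rim 232.4 [(np.float64(253.0), np.float64(42.4)), (np.float64(253.0), np.float64(47.9)), (np.float64(253.0), np.float64(55.1))]
```

Emit:
carry_out(
  steps=[
    [-6,-2,-8,0,0,0],
    [-12,-4,-16,0,0,0],
    [-20,-5,-24,0,0,0],
    [-28,-5,-32,0,0,0],
    [-39,-5,-38,0,0,0],
    [-39,-5,-38,0,0,0],
  ],
)

```text
time: 11.45
position: [0.5388, 0.0249, 0.1639]
tcp_rot: [-1.273, 2.51, -0.349]
ft_force: [0.7, -0.0, -0.1]
finger_gap: 0.085
grip_force: 0.0
```

Emit:
carry_out(
  steps=[
    [0,0,0,0,0,0],
    [0,0,0,0,0,0],
    [0,0,0,0,0,0],
    [0,0,0,0,0,0],
    [0,0,0,0,0,0],
    [0,0,0,0,0,0],
    [0,0,0,0,0,0],
    [0,0,0,0,0,0],
  ],
  claw=1,
  squeeze=40,
)

```text
time: 12.25
position: [0.5373, 0.0234, 0.1622]
tcp_rot: [-1.273, 2.513, -0.349]
ft_force: [-0.3, -0.1, -0.2]
finger_gap: 0.0002
grip_force: 0.0
```

Emit:
carry_out(
  steps=[
    [3,0,0,0,0,0],
    [6,0,0,0,0,0],
    [9,0,0,0,0,0],
    [9,0,0,0,0,0],
  ],
)

```text
time: 12.65
position: [0.5317, 0.0158, 0.1606]
tcp_rot: [-1.273, 2.514, -0.349]
ft_force: [-0.7, -0.1, 0.3]
finger_gap: -0.0002
grip_force: 0.0
```

Emit:
carry_out(
  steps=[
    [2,0,0,0,0,0],
    [4,0,0,0,0,0],
    [4,0,0,0,0,0],
  ],
)

```text
time: 12.95
position: [0.5298, 0.0127, 0.1601]
tcp_rot: [-1.273, 2.514, -0.349]
ft_force: [-0.4, 0.1, 0.3]
finger_gap: -0.0
grip_force: 0.0
```

Emit:
carry_out(
  steps=[
    [2,0,0,0,0,0],
    [4,0,0,0,0,0],
    [4,0,0,0,0,0],
  ],
)

```text
time: 13.25
position: [0.528, 0.0097, 0.1597]
tcp_rot: [-1.273, 2.513, -0.349]
ft_force: [2.2, 1.4, -0.0]
finger_gap: 0.0003
grip_force: 1.3
```

```bash
python3 - <<'E'
from kin import *
from rig import manip
s=manip.state();T=tool(s);g=np.load("geo.npz")
print("TCP",[((T[:3,3]-g["pv"])@v*1e3).round(1) for v in(g["ax"],n,g["hz"])],"F",[(s["ft_force"]@v).round(1) for v in(g["ax"],n,g["hz"])],s["moment"])
E
```

```text
TCP [np.float64(19.5), np.float64(71.3), np.float64(-6.0)] F [np.float64(2.2), np.float64(-1.2), np.float64(-0.8)] [ 0.41721263 -0.12418957  0.14874275]
```

Contact. I'll keep pushing and watch the force.

Emit:
carry_out(
  steps=[
    [1.5,0,0,0,0,0],
    [3,0,0,0,0,0],
    [3,0,0,0,0,0],
  ],
)

```text
time: 13.55
position: [0.5271, 0.0077, 0.1597]
tcp_rot: [-1.272, 2.511, -0.349]
ft_force: [4.8, 5.3, -2.1]
finger_gap: 0.0
grip_force: 3.1
```

Emit:
carry_out(
  steps=[
    [1.5,0,0,0,0,0],
    [3,0,0,0,0,0],
    [3,0,0,0,0,0],
  ],
)

```text
time: 13.85
position: [0.5268, 0.0058, 0.1599]
tcp_rot: [-1.271, 2.508, -0.349]
ft_force: [8.5, 8.7, -2.2]
finger_gap: -0.0003
grip_force: 5.3
```

```bash
python3 - <<'E'
from kin import *
from rig import manip
s=manip.state();T=tool(s);g=np.load("geo.npz")
print("TCP",[((T[:3,3]-g["pv"])@v*1e3).round(1) for v in(g["ax"],n,g["hz"])],"F",[(s["ft_force"]@v).round(1) for v in(g["ax"],n,g["hz"])],s["moment"])
E
```

```text
TCP [np.float64(15.9), np.float64(72.4), np.float64(-7.5)] F [np.float64(10.2), np.float64(-7.0), np.float64(-0.5)] [ 1.57177124 -1.05218572  0.65103239]
```

The push force climbs well above hinge friction with little motion, so the handle is on its stop. Next I'll back off, square the tool to the slope and look at the handle's end.

```bash
python3 - <<'E'
from kin import *
from rig import manip
s=manip.state();T=tool(s);g=np.load("geo.npz");pv=g["pv"]
# backoff 25mm -x and 50 -z, then view pose
B=T.copy();B[:3,3]+=T[:3,:3]@np.array([-.02,0,-.05])
V=pose(-n,yl,pv+.045*u+.125*n)
rows(s,V);D=np.linalg.inv(B)@V;print("from B",(D[:3,3]*1e3).round(1),R.from_matrix(D[:3,:3]).as_rotvec().round(3))
q=s["joint_pos"]
for a in np.linspace(0,1,6):
    M=B.copy();M[:3,3]=B[:3,3]*(1-a)+V[:3,3]*a;M[:3,:3]=B[:3,:3]@R.from_rotvec(a*R.from_matrix(D[:3,:3]).as_rotvec()).as_matrix()
    q,e=ik(M,q);print(q.round(2),round(e,4))
E
```

```text
shift mm [ -4.6 -23.8 -54.8] rot [-0.087  -0.2096  0.7645] deg 45.7
from B [ 15.4 -23.8  -4.8] [-0.087 -0.21   0.765]
[ 0.14  0.05  2.15 -0.23  0.59 -2.2 ] 0.0
[ 0.09  0.04  2.16 -0.13  0.56 -2.19] 0.0
[ 0.03  0.03  2.17 -0.01  0.53 -2.18] 0.0
[-0.01  0.02  2.18  0.11  0.5  -2.17] 0.0
[-0.06  0.01  2.2   0.23  0.47 -2.18] 0.0
[-0.11  0.    2.22  0.37  0.44 -2.18] 0.0
```

Emit:
carry_out(
  steps=[
    [-10,0,-5,0,0,0],
    [-20,0,-27,0,0,0],
    [-20,0,-50,0,0,0],
    [-17,-4,-51,-0.015,-0.035,0.127],
    [-14,-8,-52,-0.03,-0.07,0.255],
    [-11,-12,-53,-0.044,-0.105,0.382],
    [-8,-16,-54,-0.058,-0.14,0.51],
    [-6,-20,-54,-0.073,-0.175,0.637],
  ],
  claw=-1,
)

```text
time: 14.65
position: [0.5219, 0.0022, 0.2164]
tcp_rot: [-0.435, 2.621, 0.008]
ft_force: [-0.1, -0.4, -0.5]
finger_gap: 0.0859
grip_force: 0.0
```

```bash
python3 - <<'E'
from kin import *
from rig import manip,eyes
s=manip.state();T=tool(s);d=eyes.snapshot("wrist");d["pose"]=tool(s)@d["tool_from_camera"];np.savez("pics/w7.npz",**d)
g=np.load("geo.npz");pv=g["pv"];print(s["joint_pos"],s["ft_force"])
rows(s,pose(-n,yl,pv+.045*u+.125*n))
print("pred end",proj(d,pv+.1*n),"hubcentre",proj(d,H), "pivot",proj(d,pv),"z60",proj(d,pv+.06*n))
c=d["color"].astype(int);m=((c[...,0]-c[...,2]>12)&(c.max(2)<95)&(c[...,0]>30)).astype(np.uint8)
k,l,st,ce=cv2.connectedComponentsWithStats(m)
for i in range(1,k):
    if st[i,4]>300: print(st[i],ce[i])
cv2.imwrite("pics/w7.png",d["color"][...,::-1])
E
```

```text
[-0.07490618  0.00779645  2.20380862  0.25768842  0.47199946 -2.17719793] [-0.09833505 -0.38390032 -0.47188267]
shift mm [-4.5 -3.6 -1. ] rot [-0.0136 -0.0403  0.1221] deg 7.4
pred end [280.85358192 175.58077824] hubcentre [326.31343634 224.0188293 ] pivot [280.90196232 162.91878476] z60 [280.87832422 169.09843918]
[   0  114   32   79 1548] [ 12.25193798 153.85271318]
[253 153  40  43 856] [273.30724299 173.31191589]
[369 255  18  89 415] [375.43855422 312.8626506 ]
[398 266 162  76 600] [468.97833333 301.465     ]
[184 281  41  78 397] [209.08816121 327.97229219]
```

View pics/w7.png

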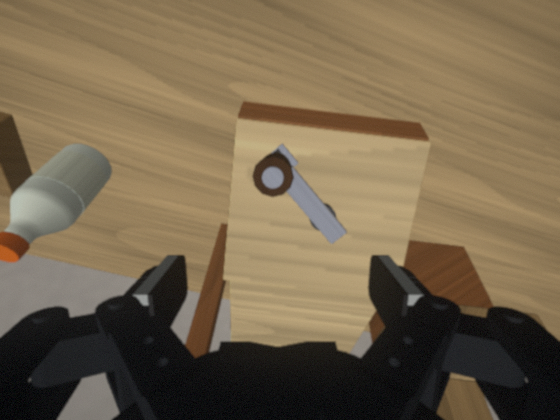

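The handle's end is at (273,178), seen almost straight down its axis, so it stands square. The arm runs to (337,237). Now computing the pivot and the crank plan.

```bash
cat >> kin.py <<'E'
def crank(th,h,a=0.):
    """tool pose, gripping handle h m up from pivot plane, crank pos angle th (from u towards yl)"""
    G=H+.07*(np.cos(th)*u+np.sin(th)*yl)+h*n
    return lean(pose(-n,yl,G-.019*n),a)
E
python3 - <<'E'
from kin import *
d=ld("w7");o,v=ray(d,(272.5,177.5));E=o+v*((H+.1*n-o)@n)/(v@n);r=E-.1*n-H
x,y=r@u,r@yl;th=np.arctan2(y,x);print("rel",x,y,np.hypot(x,y),"th",th)
# arm direction at h=-13..: two points on arm at 20 mm off face (H is 33)
def of(uv,h):
    o,v=ray(d,uv);return o+v*((H+h*n-o)@n)/(v@n)
a=of((337,237),-.013)-H;print("tail end",a@u,a@yl,np.arctan2(-(a@yl),-(a@u)))
from rig import manip
s=manip.state()
for nm,T in(("above/in front",None),):
    P=crank(th,.072); A=P.copy();A[:3,3]+=.045*u;rows(s,A)
    B=A.copy();A2=A.copy();A2[:3,3]+=.06*n
    rows(s,A2);rows(s,P)
q=s["joint_pos"]
for t in np.linspace(0,-1.6*np.pi,17):
    q,e=ik(crank(th+t,.072),q);print(round(np.degrees(th+t)),q.round(2),round(e,4))
E
```

```text
rel -0.04862249451224298 -0.05308400751445331 0.0719865183655081 th -2.3123560483176666
tail end 0.014996508203852944 0.014830095602758825 -2.361773766849324
shift mm [-10.5  -6.   70.8] rot [-0.0129 -0.039   0.1151] deg 7.0
shift mm [-8.1 -6.6 10.8] rot [-0.0129 -0.039   0.1151] deg 7.0
shift mm [34.2 -0.8 72.5] rot [-0.0129 -0.039   0.1151] deg 7.0
-132 [-0.11  0.17  2.29  0.74  0.24 -2.57] 0.0
-150 [-0.08  0.16  2.33  0.78  0.2  -2.59] 0.0
-168 [-0.02  0.16  2.35  0.76  0.17 -2.53] 0.0
-186 [ 0.04  0.15  2.36  0.64  0.14 -2.35] 0.0
-204 [ 0.11  0.15  2.35  0.4   0.13 -2.06] 0.0
-222 [ 0.17  0.14  2.33  0.15  0.14 -1.76] 0.0
-240 [ 0.21  0.15  2.3   0.01  0.17 -1.58] 0.0
-258 [ 0.23  0.15  2.26 -0.05  0.21 -1.51] 0.0
-276 [ 0.23  0.15  2.22 -0.04  0.25 -1.51] 0.0
-294 [ 0.22  0.16  2.17 -0.01  0.28 -1.56] 0.0
-312 [ 0.19  0.17  2.14  0.04  0.31 -1.63] 0.0
-330 [ 0.15  0.18  2.11  0.1   0.34 -1.72] 0.0
-348 [ 0.1   0.18  2.09  0.16  0.36 -1.81] 0.0
-366 [ 0.05  0.19  2.08  0.22  0.37 -1.91] 0.0
-384 [ 0.    0.19  2.08  0.29  0.37 -2.02] 0.0
-402 [-0.04  0.19  2.1   0.36  0.36 -2.13] 0.0
-420 [-0.08  0.19  2.13  0.43  0.35 -2.24] 0.0
```

```bash
python3 - <<'E'
from kin import *
t=ld("top0");pt=lambda x,y:(110+x/3.7,100+y/3.7)
for q,z in(((100,180),.135),((95,110),.135),((55,187),.135),((45,235),.385),((45,235),.30),((0,60),.385),((0,240),.385)):
    p=onz(t,pt(*q),z);print(q,z,p.round(3))
st=ld("scene0")
for q,z in(((690,335),.135),((668,290),.135),((695,330),.135),((740,215),.385),((765,240),.385),((720,235),.385),((672,290),.385)):
    p=onz(st,(210+(q[0]-490)/1.8,210+q[1]/1.8),z);print("sc",q,z,p.round(3))
from rig import manip
print(manip.state()["joint_pos"])
down=lambda p,sg=1:pose([0,0,-1],sg*yl,p)
for nm,p in(("stand",[.675,.255,.15]),("table",[.79,.09,.14]),("tablehi",[.79,.09,.4]),("table2",[.80,.12,.14])):
    for q0 in([.3,.5,1.4,0,1.2,-1.9],[.1,.5,1.4,0,1.2,1.2]):
        q,e=ik(down(p),np.array(q0));print(nm,q.round(2),round(e,4))
E
```

```text
(100, 180) 0.135 [0.754 0.305 0.135]
(95, 110) 0.135 [0.811 0.309 0.135]
(55, 187) 0.135 [0.749 0.341 0.135]
(45, 235) 0.385 [0.666 0.262 0.385]
(45, 235) 0.3 [0.681 0.292 0.3  ]
(0, 60) 0.385 [0.78  0.29  0.385]
(0, 240) 0.385 [0.663 0.291 0.385]
sc (690, 335) 0.135 [0.792 0.355 0.135]
sc (668, 290) 0.135 [0.777 0.289 0.135]
sc (695, 330) 0.135 [0.782 0.354 0.135]
sc (740, 215) 0.385 [0.696 0.3   0.385]
sc (765, 240) 0.385 [0.693 0.34  0.385]
sc (720, 235) 0.385 [0.73  0.303 0.385]
sc (672, 290) 0.385 [0.813 0.317 0.385]
[-0.07708048  0.0076621   2.2052987   0.26340166  0.4705424  -2.17738861]
stand [ 0.36  0.57  1.47  0.    1.1  -1.42] 0.0
stand [ 0.36  0.57  1.47 -0.    1.1  -1.42] 0.0
table [ 0.11  0.69  1.29 -0.    1.17 -1.67] 0.0
table [ 0.11  0.69  1.29  0.    1.17 -1.67] 0.0
tablehi [ 0.11  0.54  0.99  0.    1.61 -1.67] 0.0
tablehi [ 0.11  0.54  0.99  0.    1.61 -1.67] 0.0
table2 [ 0.15  0.71  1.25  0.    1.18 -1.63] 0.0
table2 [ 0.15  0.71  1.25  0.    1.18 -1.63] 0.0
```

```bash
cat >> kin.py <<'E'
def plan(s,way,step=40.,ang=7.):
    """chain calls; each waypoint is one call, rows printed as count+final shift/rot; IK checked"""
    T0=tool(s);q=np.array(s["joint_pos"])
    for W in way:
        D=np.linalg.inv(T0)@W;v=D[:3,3]*1000;w=R.from_matrix(D[:3,:3]).as_rotvec()
        k=int(np.ceil(max(np.linalg.norm(v)/step,np.degrees(np.linalg.norm(w))/ang,1)))
        Q=[]
        for a in np.linspace(0,1,k+1)[1:]:
            M=np.eye(4);M[:3,3]=T0[:3,3]*(1-a)+W[:3,3]*a;M[:3,:3]=T0[:3,:3]@R.from_rotvec(a*w).as_matrix();q0=q;q,e=ik(M,q)
            Q.append(np.abs(q-q0).max()); 
        print(k,"rows",[np.r_[v*a,np.round(w*a,3)].round(1 if 0 else 3).tolist() for a in(1/k,1)],"maxdq",np.max(Q).round(2),"q",q.round(2),"e",round(e,4));T0=W
def tl(deg,p): a=np.radians(deg);return pose(np.sin(a)*xl-[0,0,np.cos(a)],yl,p)
E
python3 - <<'E'
from kin import *
from rig import manip
s=manip.state()
plan(s,[tl(30,[.50,.03,.27]),tl(20,[.55,.276,.26]),tl(20,[.640,.276,.165])])
E
```

```text
2 rows [[-7.597, 14.864, -27.622, -0.006, -0.02, 0.058], [-15.194, 29.728, -55.244, -0.013, -0.039, 0.115]] maxdq 0.11 q [-0.02 -0.13  2.21  0.22  0.56 -1.96] e 0.0
7 rows [[-11.709, 32.867, 8.41, -0.0, 0.025, 0.0], [-81.96, 230.072, 58.867, -0.0, 0.175, 0.0]] maxdq 0.19 q [ 0.53  0.15  1.89 -0.15  0.78 -1.16] e 0.0
4 rows [[-12.551, -4.712, 29.842, -0.0, 0.0, 0.0], [-50.205, -18.849, 119.37, -0.0, 0.0, 0.0]] maxdq 0.06 q [ 0.45  0.38  1.81 -0.14  0.62 -1.23] e 0.0
```

Emit:
carry_out(
  steps=[
    [-5,10,-18,-0.004,-0.013,0.038],
    [-10,20,-37,-0.009,-0.026,0.077],
    [-15,30,-55,-0.013,-0.039,0.115],
  ],
  claw=1,
)

```text
time: 15.0
position: [0.4994, 0.0311, 0.2698]
tcp_rot: [-0.292, 2.607, 0.067]
ft_force: [0.0, -0.3, 0.1]
finger_gap: 0.0441
grip_force: 0.0
```

Emit:
carry_out(
  steps=[
    [-11.7,32.9,8.4,0,0.025,0],
    [-23.4,65.7,16.8,0,0.05,0],
    [-35.1,98.6,25.2,0,0.075,0],
    [-46.8,131.5,33.6,0,0.1,0],
    [-58.5,164.3,42,0,0.125,0],
    [-70.3,197.2,50.5,0,0.15,0],
    [-82,230,58.9,0,0.175,0],
  ],
)

```text
time: 15.7
position: [0.5477, 0.2786, 0.2576]
tcp_rot: [-0.314, 2.78, 0.04]
ft_force: [0.4, -1.2, 0.7]
finger_gap: -0.0002
grip_force: 0.0
```

Emit:
carry_out(
  steps=[
    [-12.6,-4.7,29.8,0,0,0],
    [-25,-9.4,59.7,0,0,0],
    [-37.7,-14.1,89.5,0,0,0],
    [-50,-18.8,119,0,0,0],
    [-50,-18.8,119,0,0,0],
    [-50,-18.8,119,0,0,0],
  ],
)

```text
time: 16.3
position: [0.637, 0.2771, 0.1621]
tcp_rot: [-0.312, 2.781, 0.041]
ft_force: [-0.1, 0.8, 0.3]
finger_gap: -0.0001
grip_force: 0.0
```

```bash
python3 - <<'E'
from kin import *
from rig import manip,eyes
s=manip.state();print(s["position"],s["ft_force"],s["joint_pos"]);T=tool(s)
print("down 1mm in tool",(T[:3,:3].T@[0,0,-1]).round(3),T[:3,2].round(3))
E
```

```text
[0.63698464 0.27707215 0.16213959] [-0.12342039  0.83297826  0.27133088] [ 0.4499581   0.38679502  1.8056549  -0.14641971  0.61993416 -1.23899329]
down 1mm in tool [0.338 0.009 0.941] [ 0.331  0.066 -0.941]
```

Emit:
carry_out(
  steps=[
    [1.4,0,3.8,0,0,0],
    [2.7,0.1,7.5,0,0,0],
    [4,0.1,11.3,0,0,0],
    [4.7,0.1,13.2,0,0,0],
    [5.1,0.1,14.1,0,0,0],
    [5.1,0.1,14.1,0,0,0],
  ],
)

```text
time: 16.9
position: [0.6378, 0.2778, 0.1511]
tcp_rot: [-0.31, 2.776, 0.045]
ft_force: [-11.8, -3.8, 22.1]
finger_gap: 0.0001
grip_force: 11.3
```

Emit:
carry_out(
  steps=[
    [0.3,0,0.9,0,0,0],
    [0.7,0,1.9,0,0,0],
    [1,0,2.8,0,0,0],
    [1.4,0,3.8,0,0,0],
    [1.4,0,3.8,0,0,0],
  ],
)

```text
time: 17.4
position: [0.6381, 0.2779, 0.1506]
tcp_rot: [-0.309, 2.774, 0.045]
ft_force: [-31.5, -10.1, 54.3]
finger_gap: -0.0
grip_force: 27.3
```

Emit:
carry_out(
  steps=[
    [0.3,0,0.9,0,0,0],
    [0.7,0,1.9,0,0,0],
    [1,0,2.8,0,0,0],
    [1.4,0,3.8,0,0,0],
    [1.4,0,3.8,0,0,0],
  ],
)

```text
time: 17.9
position: [0.6383, 0.2781, 0.1502]
tcp_rot: [-0.309, 2.771, 0.046]
ft_force: [-50.1, -17.3, 88.2]
finger_gap: -0.0002
grip_force: 43.8
```

Stand contact is at TCP z ≈ 0.1514 with this 20° lean. Backing off now, then the table the same way with smaller increments.

```bash
python3 - <<'E'
from kin import *
from rig import manip
s=manip.state();print(s["time"])
plan(s,[tl(20,[.56,.26,.25]),tl(20,[.57,.14,.40]),tl(20,[.812,.111,.40]),tl(20,[.812,.111,.17])],step=45)
E
```

```text
17.9
3 rows [[13.568, -0.378, -40.475, -0.001, 0.002, 0.004], [40.704, -1.135, -121.426, -0.003, 0.005, 0.011]] maxdq 0.08 q [ 0.49  0.16  1.89 -0.14  0.75 -1.21] e 0.0
5 rows [[-7.375, -23.887, -29.241, -0.0, 0.0, 0.0], [-36.875, -119.433, -146.205, -0.0, 0.0, 0.0]] maxdq 0.07 q [ 0.25 -0.02  1.76 -0.01  1.05 -1.53] e 0.0
6 rows [[-36.109, -13.173, 13.143, -0.0, 0.0, 0.0], [-216.655, -79.041, 78.856, -0.0, 0.0, 0.0]] maxdq 0.09 q [ 0.12  0.38  1.29  0.03  1.13 -1.67] e 0.0
6 rows [[13.111, 0.0, 36.022, -0.0, 0.0, 0.0], [78.665, 0.0, 216.129, -0.0, 0.0, 0.0]] maxdq 0.07 q [ 0.12  0.54  1.53  0.05  0.72 -1.69] e 0.0
```

Emit:
carry_out(
  steps=[
    [-5,0,-14,0,0,0],
    [5,0,-50,0,0,0],
    [20,-0.5,-90,0,0,0.005],
    [37,-1,-130,-0.003,0.005,0.011],
  ],
)

```text
time: 18.3
position: [0.5594, 0.2596, 0.2508]
tcp_rot: [-0.296, 2.785, 0.05]
ft_force: [0.0, 0.6, 0.7]
finger_gap: -0.0002
grip_force: 0.0
```

Emit:
carry_out(
  steps=[
    [-7.4,-23.9,-29.2,0,0,0],
    [-14.8,-47.8,-58.5,0,0,0],
    [-22,-71.7,-87.7,0,0,0],
    [-29.5,-95.5,-117,0,0,0],
    [-36.9,-119.4,-146.2,0,0,0],
  ],
)

```text
time: 18.8
position: [0.5712, 0.1394, 0.4015]
tcp_rot: [-0.297, 2.784, 0.05]
ft_force: [0.2, -0.5, 0.1]
finger_gap: 0.0001
grip_force: 0.0
```

Emit:
carry_out(
  steps=[
    [-36,-13.2,13.1,0,0,0],
    [-72.2,-26.3,26.3,0,0,0],
    [-108.3,-39.5,39.4,0,0,0],
    [-144.4,-52.7,52.6,0,0,0],
    [-180.5,-65.9,65.7,0,0,0],
    [-216.7,-79,78.9,0,0,0],
  ],
)

```text
time: 19.4
position: [0.815, 0.1112, 0.3983]
tcp_rot: [-0.296, 2.785, 0.05]
ft_force: [-0.2, 0.3, 0.9]
finger_gap: -0.0
grip_force: 0.0
```

Emit:
carry_out(
  steps=[
    [13.1,0,36,0,0,0],
    [26.2,0,72,0,0,0],
    [39.3,0,108,0,0,0],
    [52.4,0,144,0,0,0],
    [65.5,0,180,0,0,0],
    [78.7,0,216,0,0,0],
    [78.7,0,216,0,0,0],
    [78.7,0,216,0,0,0],
  ],
)

```text
time: 20.2
position: [0.8121, 0.111, 0.1687]
tcp_rot: [-0.296, 2.786, 0.05]
ft_force: [-0.1, 0.4, 0.2]
finger_gap: 0.0001
grip_force: 0.0
```

```bash
python3 - <<'E'
from kin import *
from rig import manip
s=manip.state();T=tool(s);print(s["joint_pos"],s["ft_force"],(T[:3,:3].T@[0,0,-1]).round(3),T[:3,3]);r=T[:3,3]-(H-.033*n);print("lift x,y",r@xl,r@yl)
E
```

```text
[ 0.12178125  0.55207561  1.51310917  0.04368768  0.73669643 -1.68820615] [-0.12399521  0.40618912  0.24448349] [0.335 0.001 0.942] [0.81212062 0.11103463 0.16874295]
lift x,y 0.2191847654108242 0.00017725266532628536
```

Emit:
carry_out(
  steps=[
    [3.4,0,9.4,0,0,0],
    [6.7,0,18.8,0,0,0],
    [10,0,28.3,0,0,0],
    [11.7,0,33,0,0,0],
    [12.7,0,35.8,0,0,0],
    [12.7,0,35.8,0,0,0],
  ],
)

```text
time: 20.8
position: [0.812, 0.1109, 0.1298]
tcp_rot: [-0.296, 2.786, 0.05]
ft_force: [1.0, 0.2, -0.4]
finger_gap: 0.0002
grip_force: 0.0
```

Emit:
carry_out(
  steps=[
    [0.4,0,1,0,0,0],
    [0.8,0,2.3,0,0,0],
    [0.8,0,2.3,0,0,0],
  ],
)

```text
time: 21.1
position: [0.8123, 0.1109, 0.1281]
tcp_rot: [-0.296, 2.785, 0.05]
ft_force: [-0.1, 0.2, -0.1]
finger_gap: -0.0
grip_force: 0.0
```

Emit:
carry_out(
  steps=[
    [0.4,0,1,0,0,0],
    [0.8,0,2.3,0,0,0],
    [0.8,0,2.3,0,0,0],
  ],
)

```text
time: 21.4
position: [0.8121, 0.1109, 0.1253]
tcp_rot: [-0.296, 2.786, 0.05]
ft_force: [-0.1, 0.4, -0.2]
finger_gap: 0.0002
grip_force: 0.0
```

Emit:
carry_out(
  steps=[
    [0.4,0,1,0,0,0],
    [0.6,0,1.8,0,0,0],
    [0.6,0,1.8,0,0,0],
  ],
)

```text
time: 21.7
position: [0.8121, 0.1109, 0.1235]
tcp_rot: [-0.296, 2.786, 0.05]
ft_force: [0.2, 0.7, 0.2]
finger_gap: 0.0001
grip_force: 0.0
```

Emit:
carry_out(
  steps=[
    [0.4,0,1,0,0,0],
    [0.8,0,2.3,0,0,0],
    [0.8,0,2.3,0,0,0],
  ],
)

```text
time: 22.0
position: [0.8121, 0.1109, 0.1209]
tcp_rot: [-0.296, 2.786, 0.05]
ft_force: [-0.1, 0.2, -0.2]
finger_gap: 0.0004
grip_force: 0.0
```

Emit:
carry_out(
  steps=[
    [0.4,0,1,0,0,0],
    [0.6,0,1.8,0,0,0],
    [0.6,0,1.8,0,0,0],
  ],
)

```text
time: 22.3
position: [0.8122, 0.1109, 0.1192]
tcp_rot: [-0.296, 2.786, 0.05]
ft_force: [0.2, -0.5, 0.1]
finger_gap: -0.0001
grip_force: 0.0
```

Emit:
carry_out(
  steps=[
    [0.4,0,1,0,0,0],
    [0.8,0,2.3,0,0,0],
    [0.8,0,2.3,0,0,0],
  ],
)

```text
time: 22.6
position: [0.8125, 0.111, 0.1178]
tcp_rot: [-0.296, 2.785, 0.05]
ft_force: [-3.0, -0.2, 6.2]
finger_gap: -0.0002
grip_force: 2.9
```

Emit:
carry_out(
  steps=[
    [0.4,0,1,0,0,0],
    [0.6,0,1.8,0,0,0],
    [0.6,0,1.8,0,0,0],
  ],
)

```text
time: 22.9
position: [0.8127, 0.111, 0.1175]
tcp_rot: [-0.296, 2.784, 0.05]
ft_force: [-10.4, -1.4, 17.3]
finger_gap: -0.0
grip_force: 8.3
```

Table contact is at z ≈ 0.1180 and the stand at 0.1514. That is 33.4 mm, or 7.0 rad clockwise. Back to the handle.

```bash
python3 - <<'E'
from kin import *
from rig import manip
s=manip.state();th=-2.312
P=crank(th,.070);A=P.copy();A[:3,3]+=.10*n;B=P.copy();B[:3,3]+=.2*n
plan(s,[tl(20,[.80,.11,.40]),tl(20,[.57,.12,.40]),tl(30,[.46,0.02,.31]),A,P],step=45)
print("A",A[:3,3],"P",P[:3,3])
E
```

```text
7 rows [[-11.897, 0.209, -38.602, -0.0, -0.001, 0.0], [-83.28, 1.461, -270.217, -0.001, -0.006, 0.001]] maxdq 0.07 q [ 0.12  0.36  1.32  0.03  1.12 -1.67] e 0.0
6 rows [[34.895, 9.658, -12.701, -0.0, 0.0, 0.0], [209.368, 57.949, -76.204, -0.0, 0.0, 0.0]] maxdq 0.09 q [ 0.21 -0.03  1.77  0.    1.05 -1.58] e 0.0
4 rows [[37.884, -18.686, 10.155, 0.0, -0.044, -0.0], [151.536, -74.744, 40.621, 0.0, -0.175, -0.0]] maxdq 0.16 q [-0.06 -0.26  2.21  0.21  0.69 -1.97] e 0.0
3 rows [[11.559, -12.182, 27.53, 0.0, -0.0, -0.0], [34.678, -36.545, 82.591, 0.0, -0.0, -0.0]] maxdq 0.12 q [-0.16 -0.08  2.29  0.42  0.47 -2.28] e 0.0
3 rows [[0.0, 0.0, 33.333, -0.0, 0.0, -0.0], [0.0, 0.0, 99.998, -0.0, 0.0, -0.0]] maxdq 0.16 q [-0.11  0.18  2.29  0.75  0.24 -2.59] e 0.0
A [ 0.4786675  -0.01337544  0.22113483] P [ 0.5275586  -0.00290355  0.13453483]
```

Emit:
carry_out(
  steps=[
    [-12,0.2,-38.6,0,0,0],
    [-24,0.4,-77,0,0,0],
    [-36,0.6,-116,0,0,0],
    [-48,0.8,-155,0,0,0],
    [-60,1,-193,0,0,0],
    [-72,1.2,-232,0,0,0],
    [-83,1.5,-270,0,-0.006,0],
  ],
)

```text
time: 23.6
position: [0.7997, 0.11, 0.3992]
tcp_rot: [-0.295, 2.779, 0.051]
ft_force: [0.9, 0.4, 0.5]
finger_gap: 0.0001
grip_force: 0.0
```

Emit:
carry_out(
  steps=[
    [35,9.7,-12.7,0,0,0],
    [70,19.3,-25.4,0,0,0],
    [104.7,29,-38,0,0,0],
    [139.6,38.6,-50.8,0,0,0],
    [174.5,48.3,-63.5,0,0,0],
    [209.4,58,-76.2,0,0,0],
  ],
  claw=-1,
)

```text
time: 24.2
position: [0.5682, 0.1199, 0.3973]
tcp_rot: [-0.295, 2.779, 0.051]
ft_force: [0.3, 0.8, 0.1]
finger_gap: 0.0848
grip_force: 0.0
```

Emit:
carry_out(
  steps=[
    [37.9,-18.7,10.2,0,-0.044,0],
    [75.8,-37.4,20.3,0,-0.088,0],
    [113.7,-56,30.5,0,-0.131,0],
    [151.5,-74.7,40.6,0,-0.175,0],
    [151.5,-74.7,40.6,0,-0.175,0],
  ],
)

```text
time: 24.7
position: [0.4525, 0.0181, 0.3014]
tcp_rot: [-0.275, 2.614, 0.074]
ft_force: [-0.7, 0.4, 0.4]
finger_gap: 0.0855
grip_force: 0.0
```

```bash
python3 - <<'E'
from kin import *
from rig import manip,eyes
s=manip.state();th=-2.312;print(s["joint_pos"],s["finger_gap"])
P=crank(th,.070);A=P.copy();A[:3,3]+=.10*n
plan(s,[A,P],step=35)
E
```

```text
[-0.06527157 -0.2602029   2.22387011  0.21253682  0.69074962 -1.9757958 ] 0.08553322848638983
3 rows [[7.65, -12.093, 26.399, 0.0, -0.003, -0.001], [22.949, -36.278, 79.198, 0.0, -0.009, -0.002]] maxdq 0.12 q [-0.16 -0.08  2.29  0.42  0.47 -2.28] e 0.0
3 rows [[0.0, 0.0, 33.333, -0.0, 0.0, -0.0], [0.0, 0.0, 99.998, -0.0, 0.0, -0.0]] maxdq 0.16 q [-0.11  0.18  2.29  0.75  0.24 -2.59] e 0.0
```

Emit:
carry_out(
  steps=[
    [7.7,-12,26.4,0,-0.003,0],
    [15.3,-24.2,52.8,0,-0.006,0],
    [23,-36.3,79.2,0,-0.009,-0.002],
    [23,-36.3,79.2,0,-0.009,-0.002],
  ],
)

```text
time: 25.1
position: [0.4859, -0.0121, 0.2247]
tcp_rot: [-0.277, 2.601, 0.075]
ft_force: [-0.4, 0.2, -1.0]
finger_gap: 0.0855
grip_force: 0.0
```

Emit:
carry_out(
  steps=[
    [0,0,20,0,0,0],
    [0,0,40,0,0,0],
    [0,0,60,0,0,0],
    [0,0,80,0,0,0],
    [0,0,92,0,0,0],
    [0,0,100,0,0,0],
    [0,0,100,0,0,0],
  ],
)

```text
time: 25.8
position: [0.5372, -0.0001, 0.1419]
tcp_rot: [-0.279, 2.596, 0.075]
ft_force: [-0.3, 0.1, 0.3]
finger_gap: 0.0856
grip_force: 0.0
```

```bash
python3 - <<'E'
from kin import *
from rig import manip,eyes
s=manip.state();T=tool(s);P=crank(-2.312,.070);rows(s,P);print(s["joint_pos"],s["ft_force"])
d=eyes.snapshot("wrist");d["pose"]=T@d["tool_from_camera"];np.savez("pics/w8.npz",**d)
c=d["color"].astype(int);m=((c[...,0]-c[...,2]>12)&(c.max(2)<95)&(c[...,0]>30))
for v in range(230,350,10):
    x=np.where(m[v,200:360])[0]+200
    if len(x)>5: print(v,x.min(),x.max(),len(x),end="; ")
E
```

```text
shift mm [12.4 -0.7  1.3] rot [0.001  0.0089 0.0031] deg 0.5
[-0.10408402  0.17102419  2.27386665  0.71367745  0.24428582 -2.54653137] [-0.29758272  0.1403525   0.34740047]
230 250 294 45; 240 248 344 53; 250 245 354 55; 260 242 300 59; 270 240 302 34; 280 241 300 24; 290 245 296 21; 300 222 284 29;
```

Emit:
carry_out(
  steps=[
    [6,-1,0.6,0,0.004,0],
    [12.4,-2.5,1.3,0,0.009,0.003],
    [12.4,-2.5,1.3,0,0.009,0.003],
    [12.4,-2.5,1.3,0,0.009,0.003],
  ],
)

```text
time: 26.25
position: [0.5269, -0.0058, 0.1342]
tcp_rot: [-0.275, 2.606, 0.073]
ft_force: [-0.6, -0.5, 0.3]
finger_gap: 0.0853
grip_force: 0.0
```

Emit:
carry_out(
  steps=[
    [0,0,0,0,0,0],
    [0,0,0,0,0,0],
    [0,0,0,0,0,0],
    [0,0,0,0,0,0],
    [0,0,0,0,0,0],
    [0,0,0,0,0,0],
    [0,0,0,0,0,0],
  ],
  claw=1,
  squeeze=50,
)

```text
time: 26.95
position: [0.5271, -0.0053, 0.1342]
tcp_rot: [-0.276, 2.606, 0.074]
ft_force: [-2.3, 2.8, 3.9]
finger_gap: 0.0229
grip_force: 48.6
```

```bash
cat >> kin.py <<'E'
def where(s):
    T=tool(s);K=T[:3,3]-.019*T[:3,2];r=K-H;return r@u*1e3,r@yl*1e3,r@n*1e3,np.arctan2(r@yl,r@u)
def cr(s,th,dth,k=8,r=.07,c=(0,0),h=None):
    """k rows turning crank from th by dth (start offset kept as target circle), tool axes"""
    T=tool(s);x,y,z,_=where(s);h=z/1e3 if h is None else h;o=[]
    for a in np.linspace(0,1,k+1)[1:]:
        t=th+dth*a;G=H+(c[0]+r*np.cos(t))*u+(c[1]+r*np.sin(t))*yl+h*n-.019*n
        W=pose(-n,yl,G);D=np.linalg.inv(T)@W;o.append(np.r_[D[:3,3]*1e3,R.from_matrix(D[:3,:3]).as_rotvec()])
    return np.round(o,3)
E
python3 - <<'E'
from kin import *
from rig import manip
s=manip.state();print(where(s),[(s["ft_force"]@v).round(1) for v in(u,yl,n)],s["finger_gap"],s["joint_pos"])
print(cr(s,where(s)[3],-.5).tolist())
E
```

```text
(np.float64(-48.211832068377916), np.float64(-53.930702645166214), np.float64(70.2047020255365), np.float64(-2.3002637655027267)) [np.float64(0.5), np.float64(3.2), np.float64(4.2)] 0.022944376542417568 [-0.11832401  0.17461321  2.29170344  0.75350448  0.23862865 -2.59778818]
[[1.602, 4.757, 0.004, 0.0, -0.0, -0.0], [4.575, 7.965, 0.005, 0.0, -0.0, -0.0], [7.343, 11.352, 0.006, 0.0, -0.0, -0.0], [9.894, 14.906, 0.007, 0.0, -0.0, -0.0], [12.218, 18.612, 0.009, 0.0, -0.0, -0.0], [14.306, 22.456, 0.01, 0.0, -0.0, -0.0], [16.149, 26.423, 0.011, 0.0, -0.0, -0.0], [17.742, 30.497, 0.012, 0.0, -0.0, -0.0]]
```

```bash
python3 - <<'E'
from kin import *
from rig import manip
s=manip.state()
a=cr(s,-2.3,-.8,c=(-.0008,-.00085));print(a[:,:3].round(1).tolist())
E
```

```text
[[4.2, 5.8, 0.0], [8.7, 11.2, 0.0], [12.6, 17.0, 0.0], [15.9, 23.2, 0.0], [18.5, 29.6, 0.0], [20.5, 36.3, 0.0], [21.9, 43.2, 0.0], [22.5, 50.2, 0.0]]
```

Emit:
carry_out(
  steps=[
    [4.2,5.8,0,0,0,0],
    [8.7,11.2,0,0,0,0],
    [12.6,17,0,0,0,0],
    [15.9,23.2,0,0,0,0],
    [18.5,29.6,0,0,0,0],
    [20.5,36.3,0,0,0,0],
    [21.9,43.2,0,0,0,0],
    [22.5,50.2,0,0,0,0],
  ],
)

```text
time: 27.75
position: [0.4975, 0.0392, 0.1229]
tcp_rot: [-0.275, 2.605, 0.072]
ft_force: [-4.7, -3.5, 7.2]
finger_gap: 0.0228
grip_force: 48.8
```

```bash
python3 - <<'E'
from kin import *
from rig import manip
s=manip.state();print(where(s),[(s["ft_force"]@v).round(1) for v in(u,yl,n)],s["finger_gap"],s["joint_pos"])
a=cr(s,-3.1,-1.0,c=(-.0008,-.00085));print(a[:,:3].round(1).tolist())
T=pose(-n,yl,[0,0,0]);print("2nd from ideal")
def seg(t0,dt,k=8,r=70): return [[round(-r*(np.cos(t0+dt*i/k)-np.cos(t0)),1),round(r*(np.sin(t0+dt*i/k)-np.sin(t0)),1)] for i in range(1,k+1)]
print(seg(-4.1,-1.0))
E
```

```text
(np.float64(-70.94987997998497), np.float64(-4.136707558122351), np.float64(70.2134138597539), np.float64(-3.0833539418092677)) [np.float64(-1.0), np.float64(-2.5), np.float64(8.9)] 0.02279391283064309 [ 0.00691757  0.15682354  2.36140645  0.74819059  0.14745836 -2.49043301]
[[-0.4, 9.1, -0.0], [-1.7, 17.8, -0.0], [-4.0, 26.2, -0.0], [-7.4, 34.3, -0.0], [-11.7, 41.9, -0.1], [-17.0, 48.9, -0.1], [-23.1, 55.1, -0.1], [-29.9, 60.6, -0.1]]
2nd from ideal
[[np.float64(-7.5), np.float64(4.6)], [np.float64(-15.4), np.float64(8.2)], [np.float64(-23.8), np.float64(10.8)], [np.float64(-32.4), np.float64(12.3)], [np.float64(-41.1), np.float64(12.7)], [np.float64(-49.8), np.float64(12.1)], [np.float64(-58.4), np.float64(10.3)], [np.float64(-66.7), np.float64(7.5)]]
```

Emit:
carry_out(
  steps=[
    [-0.4,9.1,0,0,0,0],
    [-1.7,17.8,0,0,0,0],
    [-4,26.2,0,0,0,0],
    [-7.4,34.3,0,0,0,0],
    [-11.7,41.9,0,0,0,0],
    [-17,48.9,0,0,0,0],
    [-23.1,55.1,0,0,0,0],
    [-29.9,60.6,0,0,0,0],
  ],
)

```text
time: 28.55
position: [0.5106, 0.1041, 0.1383]
tcp_rot: [-0.275, 2.605, 0.073]
ft_force: [-3.3, -7.9, 9.5]
finger_gap: 0.0234
grip_force: 49.1
```

```bash
cat > nx.py <<'E'
from kin import *
from rig import manip
import sys
t,dt=map(float,sys.argv[1:3]);c=tuple(float(x)/1e3 for x in sys.argv[3:5]) if len(sys.argv)>3 else (-.0008,-.00085)
s=manip.state();w=where(s);print(np.round(w,2),"F u,yl,n",[(s["ft_force"]@v).round(1) for v in(u,yl,n)],s["finger_gap"].round(4),np.round(s["joint_pos"],2),"th_c",np.arctan2(w[1]/1e3-c[1],w[0]/1e3-c[0]),np.hypot(w[1]/1e3-c[1],w[0]/1e3-c[0]))
a=cr(s,t,dt,c=c,h=.0702);print(a[:,:3].round(1).tolist(),a[-1,3:].round(3))
E
python3 nx.py -4.1 -1.0
```

```text
Traceback (most recent call last):
  File "nx.py", line 5, in <module>
    s=manip.state();w=where(s);print(np.round(w,2),"F u,yl,n",[(s["ft_force"]@v).round(1) for v in(u,yl,n)],s["finger_gap"].round(4),np.round(s["joint_pos"],2),"th_c",np.arctan2(w[1]/1e3-c[1],w[0]/1e3-c[0]),np.hypot(w[1]/1e3-c[1],w[0]/1e3-c[0]))
                                                                                                            ^^^^^^^^^^^^^^^^^^^^^
AttributeError: 'float' object has no attribute 'round'
```

```bash
sed -i 's/s\["finger_gap"\].round(4)/s["finger_gap"]/' nx.py; python3 nx.py -4.1 -1.0
```

```text
[-40.39  56.54  70.31   2.19] F u,yl,n [np.float64(0.5), np.float64(-7.0), np.float64(10.7)] 0.02339467340729494 [ 0.19  0.15  2.31  0.05  0.16 -1.64] th_c 2.1746659199691005 0.06971834610575053
[[-6.8, 4.5, 0.1], [-14.8, 8.1, 0.1], [-23.1, 10.7, 0.1], [-31.7, 12.2, 0.1], [-40.5, 12.6, 0.1], [-49.2, 12.0, 0.1], [-57.7, 10.2, 0.1], [-66.0, 7.4, 0.2]] [-0.001  0.001 -0.   ]
```

Emit:
carry_out(
  steps=[
    [-6.8,4.5,0,0,0,0],
    [-14.8,8.1,0,0,0,0],
    [-23.1,10.7,0,0,0,0],
    [-31.7,12.2,0,0,0,0],
    [-40.5,12.6,0,0,0,0],
    [-49.2,12,0,0,0,0],
    [-57.7,10.2,0,0,0,0],
    [-66,7.4,0,0,0,0],
  ],
)

```text
time: 29.35
position: [0.5634, 0.1229, 0.1703]
tcp_rot: [-0.276, 2.608, 0.073]
ft_force: [-10.1, -4.0, 11.1]
finger_gap: 0.0226
grip_force: 49.7
```

```bash
python3 nx.py -5.1 -1.0
```

```text
[23.89 63.92 70.28  1.21] F u,yl,n [np.float64(-3.7), np.float64(-1.8), np.float64(14.9)] 0.022577688280494935 [ 0.21  0.16  2.18 -0.01  0.28 -1.56] th_c 1.2065483847045486 0.06931791090191525
[[-9.7, -3.8, 0.1], [-17.0, -8.5, 0.0], [-23.7, -14.2, 0.0], [-29.6, -20.6, -0.0], [-34.7, -27.7, -0.0], [-38.9, -35.4, -0.0], [-42.1, -43.5, -0.0], [-44.2, -52.0, -0.0]] [-0.    -0.003 -0.   ]
```

Emit:
carry_out(
  steps=[
    [-9.7,-3.8,-0.3,0,0,0],
    [-17,-8.5,-0.6,0,0,0],
    [-23.7,-14.2,-1,0,0,0],
    [-29.6,-20.6,-1.2,0,0,0],
    [-34.7,-27.7,-1.5,0,0,0],
    [-38.9,-35.4,-1.5,0,0,0],
    [-42.1,-43.5,-1.5,0,0,0],
    [-44.2,-52,-1.5,0,0,0],
  ],
)

```text
time: 30.15
position: [0.6113, 0.0803, 0.1926]
tcp_rot: [-0.276, 2.609, 0.074]
ft_force: [2.9, 2.9, -7.1]
finger_gap: 0.023
grip_force: 49.5
```

```bash
python3 nx.py -6.1 -1.0
```

```text
[67.85 12.2  70.64  0.18] F u,yl,n [np.float64(-0.6), np.float64(2.3), np.float64(-7.9)] 0.02297520391161353 [ 0.1   0.19  2.08  0.16  0.36 -1.82] th_c 0.18790403008747664 0.0698809243365336
[[-1.3, -9.0, 0.4], [-1.3, -17.7, 0.4], [-0.1, -26.4, 0.4], [2.1, -34.9, 0.4], [5.3, -43.0, 0.4], [9.5, -50.6, 0.4], [14.7, -57.7, 0.5], [20.7, -64.1, 0.5]] [ 0.    -0.003 -0.   ]
```

Emit:
carry_out(
  steps=[
    [-1.3,-9,0.3,0,0,0],
    [-1.3,-17.7,0.5,0,0,0],
    [-0.1,-26.4,0.5,0,0,0],
    [2.1,-34.9,0.5,0,0,0],
    [5.3,-43,0.5,0,0,0],
    [9.5,-50.6,0.5,0,0,0],
    [14.7,-57.7,0.5,0,0,0],
    [20.7,-64.1,0.5,0,0,0],
  ],
)

```text
time: 30.95
position: [0.608, 0.0138, 0.1825]
tcp_rot: [-0.276, 2.607, 0.074]
ft_force: [3.7, 0.9, -5.7]
finger_gap: 0.0232
grip_force: 49.9
```

```bash
python3 nx.py -7.1 -1.0
```

```text
[ 47.86 -52.13  70.47  -0.83] F u,yl,n [np.float64(0.5), np.float64(0.1), np.float64(-6.9)] 0.023154755711014673 [-0.05  0.2   2.1   0.38  0.36 -2.16] th_c -0.8115748817802626 0.07069483013304388
[[7.5, -5.3, 0.3], [14.8, -10.0, 0.3], [22.7, -13.8, 0.3], [31.0, -16.5, 0.3], [39.6, -18.1, 0.3], [48.4, -18.7, 0.3], [57.1, -18.2, 0.4], [65.7, -16.6, 0.4]] [-0.    -0.001 -0.   ]
```

Emit:
carry_out(
  steps=[
    [7.5,-5.3,0.3,0,0,0],
    [14.8,-10,0.3,0,0,0],
    [22.7,-13.8,0.3,0,0,0],
    [31,-16.5,0.3,0,0,0],
    [39.6,-18.1,0.3,0,0,0],
    [48.4,-18.7,0.3,0,0,0],
    [57.1,-18.2,0.3,0,0,0],
    [65.7,-16.6,0.3,0,0,0],
  ],
)

```text
time: 31.75
position: [0.5565, -0.0151, 0.1499]
tcp_rot: [-0.275, 2.605, 0.071]
ft_force: [4.8, -3.2, -6.6]
finger_gap: 0.0228
grip_force: 49.7
```

```bash
python3 nx.py -8.1 -1.195
```

```text
[-17.29 -69.61  70.4   -1.81] F u,yl,n [np.float64(0.2), np.float64(-4.2), np.float64(-7.7)] 0.02281263372514065 [-0.13  0.18  2.22  0.62  0.29 -2.47] th_c -1.8061968302873723 0.07071500208205278
[[10.5, 4.2, 0.2], [19.8, 8.9, 0.2], [28.3, 15.0, 0.2], [35.8, 22.3, 0.2], [42.1, 30.6, 0.1], [47.2, 39.7, 0.1], [50.8, 49.5, 0.1], [52.9, 59.7, 0.1]] [-0.002  0.    -0.   ]
```

Emit:
carry_out(
  steps=[
    [10.5,4.2,0.2,0,0,0],
    [19.8,8.9,0.2,0,0,0],
    [28.3,15,0.2,0,0,0],
    [35.8,22.3,0.2,0,0,0],
    [42.1,30.6,0.2,0,0,0],
    [47.2,39.7,0.2,0,0,0],
    [50.8,49.5,0.2,0,0,0],
    [52.9,59.7,0.2,0,0,0],
  ],
)

```text
time: 32.55
position: [0.4985, 0.0354, 0.1233]
tcp_rot: [-0.276, 2.606, 0.074]
ft_force: [2.0, -2.4, -4.2]
finger_gap: 0.0226
grip_force: 50.2
```

Emit:
carry_out(
  steps=[
    [0,0,0,0,0,0],
    [0,0,0,0,0,0],
    [0,0,0,0,0,0],
  ],
)

```text
time: 32.85
position: [0.4987, 0.035, 0.1234]
tcp_rot: [-0.277, 2.607, 0.075]
ft_force: [-0.9, 0.7, -5.4]
finger_gap: 0.0229
grip_force: 50.2
```

```bash
python3 nx.py -9.295 -0.0
```

```text
[-70.41  -8.49  70.47  -3.02] F u,yl,n [np.float64(-3.3), np.float64(0.9), np.float64(-4.3)] 0.022858225360382792 [-0.01  0.16  2.36  0.76  0.16 -2.52] th_c -3.032274412260308 0.07002982022022052
[[-0.2, -1.4, 0.3], [-0.2, -1.4, 0.3], [-0.2, -1.4, 0.3], [-0.2, -1.4, 0.3], [-0.2, -1.4, 0.3], [-0.2, -1.4, 0.3], [-0.2, -1.4, 0.3], [-0.2, -1.4, 0.3]] [ 0.001 -0.001  0.   ]
```

Emit:
carry_out(
  steps=[
    [0,0,0,0,0,0],
    [0,0,0,0,0,0],
    [0,0,0,0,0,0],
    [0,0,0,0,0,0],
    [0,0,0,0,0,0],
    [0,0,0,0,0,0],
  ],
  claw=-1,
)

```text
time: 33.45
position: [0.4991, 0.0345, 0.1236]
tcp_rot: [-0.276, 2.606, 0.073]
ft_force: [-0.0, 0.4, 0.1]
finger_gap: 0.0853
grip_force: 0.0
```

Emit:
carry_out(
  steps=[
    [0,0,-15,0,0,0],
    [0,0,-35,0,0,0],
    [0,0,-60,0,0,0],
    [0,0,-90,0,0,0],
    [0,0,-110,0,0,0],
    [0,0,-110,0,0,0],
  ],
)

```text
time: 34.05
position: [0.4456, 0.0229, 0.2212]
tcp_rot: [-0.275, 2.602, 0.072]
ft_force: [-0.2, -0.7, 0.7]
finger_gap: 0.0854
grip_force: 0.0
```

```bash
python3 - <<'E'
from kin import *
from rig import manip,eyes
s=manip.state();T=tool(s);print(s["position"],s["joint_pos"],s["finger_gap"])
d=eyes.snapshot("wrist");d["pose"]=T@d["tool_from_camera"];np.savez("pics/w9.npz",**d)
c=d["color"].astype(int);m=((c[...,0]-c[...,2]>12)&(c.max(2)<95)&(c[...,0]>30)).astype(np.uint8)
k,l,st,ce=cv2.connectedComponentsWithStats(m)
for i in range(1,k):
    if st[i,4]>300: print(st[i],ce[i])
th=-3.012;pv=H+np.array(-.0008+.07*np.cos(th))*u+(-.00085+.07*np.sin(th))*yl
print("pred pivot/end/22",proj(d,pv),proj(d,pv+.1*n),proj(d,pv+.022*n))
plan(s,[tl(25,[.52,.08,.39]),tl(20,[.80,.111,.39]),tl(20,[.812,.111,.165])],step=45)
E
```

```text
[0.44563298 0.02291193 0.2212309 ] [-0.05115428 -0.15618689  2.35505518  0.30209669  0.44802445 -2.07281278] 0.08537026271576251
[ 103    0   48   75 1676] [132.17601432  29.03639618]
[   0  185   39   65 1325] [ 17.34490566 216.6890566 ]
[264 184  31  48 880] [278.97954545 205.59318182]
[ 220  254  332  105 1206] [385.50248756 303.526534  ]
pred pivot/end/22 [276.77919079 190.82429642] [276.23245683 219.51882717] [276.68999942 195.50671215]
5 rows [[-31.62, 8.006, -20.664, -0.0, 0.018, 0.0], [-158.098, 40.029, -103.321, -0.002, 0.091, 0.0]] maxdq 0.14 q [ 0.13 -0.17  1.94  0.04  0.93 -1.67] e 0.0
7 rows [[-36.289, -4.047, 16.922, 0.0, 0.012, 0.0], [-254.022, -28.33, 118.453, 0.0, 0.087, 0.0]] maxdq 0.1 q [ 0.12  0.36  1.33  0.03  1.1  -1.67] e 0.0
6 rows [[10.988, -0.419, 35.907, -0.0, 0.0, 0.0], [65.928, -2.513, 215.444, -0.0, 0.0, 0.0]] maxdq 0.07 q [ 0.12  0.55  1.53  0.05  0.71 -1.69] e 0.0
```

Emit:
carry_out(
  steps=[
    [-31.6,8,-20.7,0,0.018,0],
    [-63,16,-41,0,0.036,0],
    [-95,24,-62,0,0.055,0],
    [-126.5,32,-83,0,0.073,0],
    [-158,40,-103,0,0.091,0],
    [-158,40,-103,0,0.091,0],
  ],
  claw=1,
)

```text
time: 34.7
position: [0.5248, 0.0822, 0.3911]
tcp_rot: [-0.287, 2.69, 0.064]
ft_force: [1.0, 0.1, 0.2]
finger_gap: 0.0002
grip_force: 0.0
```

Emit:
carry_out(
  steps=[
    [-36.3,-4,16.9,0,0.012,0],
    [-72.6,-8.1,33.8,0,0.025,0],
    [-109,-12.1,50.8,0,0.037,0],
    [-145,-16.2,67.7,0,0.05,0],
    [-181,-20.2,84.6,0,0.062,0],
    [-218,-24.3,101.5,0,0.075,0],
    [-254,-28.3,118.5,0,0.087,0],
  ],
)

```text
time: 35.4
position: [0.802, 0.1116, 0.3821]
tcp_rot: [-0.296, 2.786, 0.052]
ft_force: [0.6, -0.3, 0.5]
finger_gap: 0.0
grip_force: 0.0
```

Emit:
carry_out(
  steps=[
    [11,-0.4,36,0,0,0],
    [22,-0.8,72,0,0,0],
    [33,-1.2,107.7,0,0,0],
    [44,-1.7,143.6,0,0,0],
    [55,-2,179.5,0,0,0],
    [64,-2.5,210,0,0,0],
    [64,-2.5,210,0,0,0],
    [64,-2.5,210,0,0,0],
  ],
)

```text
time: 36.2
position: [0.8109, 0.1109, 0.1645]
tcp_rot: [-0.295, 2.785, 0.051]
ft_force: [0.3, -0.1, 1.6]
finger_gap: -0.0002
grip_force: 0.0
```

```bash
python3 - <<'E'
from kin import *
from rig import manip
s=manip.state();T=tool(s);print(s["position"],s["ft_force"]);rows(s,tl(20,[.812,.111,.155]));print((T[:3,:3].T@[0,0,-1]).round(3))
E
```

```text
[0.81092064 0.11093266 0.16452885] [ 0.32338796 -0.07384244  1.5898794 ]
shift mm [ 2.2 -0.2  9.3] rot [ 0.0002 -0.0067 -0.0001] deg 0.4
[ 0.336 -0.     0.942]
```

Emit:
carry_out(
  steps=[
    [1.2,0,4.7,0,-0.003,0],
    [2.2,-0.2,9.3,0,-0.006,0],
    [2.5,-0.2,10.2,0,-0.006,0],
    [2.5,-0.2,10.2,0,-0.006,0],
    [2.5,-0.2,10.2,0,-0.006,0],
  ],
)

```text
time: 36.7
position: [0.8128, 0.111, 0.1567]
tcp_rot: [-0.294, 2.776, 0.052]
ft_force: [-0.2, -0.2, 0.1]
finger_gap: 0.0001
grip_force: 0.0
```

Emit:
carry_out(
  steps=[
    [0.3,0,0.9,0,0,0],
    [0.7,0,1.9,0,0,0],
    [0.7,0,1.9,0,0,0],
    [0.7,0,1.9,0,0,0],
  ],
)

```text
time: 37.1
position: [0.8126, 0.1109, 0.1539]
tcp_rot: [-0.294, 2.777, 0.052]
ft_force: [0.5, -0.1, 0.7]
finger_gap: 0.0001
grip_force: 0.0
```

Emit:
carry_out(
  steps=[
    [0.3,0,0.9,0,0,0],
    [0.7,0,1.9,0,0,0],
    [0.7,0,1.9,0,0,0],
    [0.7,0,1.9,0,0,0],
  ],
)

```text
time: 37.5
position: [0.8126, 0.1109, 0.1519]
tcp_rot: [-0.294, 2.777, 0.052]
ft_force: [0.0, -0.1, -0.0]
finger_gap: 0.0003
grip_force: 0.0
```

Emit:
carry_out(
  steps=[
    [0.2,0,0.5,0,0,0],
    [0.4,0,1.2,0,0,0],
    [0.4,0,1.2,0,0,0],
  ],
)

```text
time: 37.8
position: [0.8128, 0.111, 0.1514]
tcp_rot: [-0.294, 2.776, 0.052]
ft_force: [-3.3, -0.7, 4.3]
finger_gap: -0.0
grip_force: 2.3
```

Emit:
carry_out(
  steps=[
    [0.2,0,0.5,0,0,0],
    [0.3,0,0.8,0,0,0],
    [0.3,0,0.8,0,0,0],
  ],
)

```text
time: 38.1
position: [0.8128, 0.111, 0.1513]
tcp_rot: [-0.294, 2.776, 0.052]
ft_force: [-5.8, -0.5, 9.0]
finger_gap: -0.0002
grip_force: 4.5
```

Table contact is at 0.1515 and the stand's at 0.1514, so they are level. Now the toggle: I'll measure the grey box and bat from the top view.

```bash
python3 - <<'E'
from kin import *
from rig import manip,eyes
t=ld("top0");c=t["color"].astype(int)
# grey box mask: low saturation in region
sub=c[205:265,318:378];m=((sub.max(2)-sub.min(2)<22)).astype(np.uint8)
k,l,st,ce=cv2.connectedComponentsWithStats(m);i=1+np.argmax(st[1:,4]);pts=np.argwhere(l==i)[:,::-1].astype(np.float32)+[318,205]
r=cv2.minAreaRect(pts.astype(np.float32));print(r);b=cv2.boxPoints(r);W=np.array([onz(t,p,.05) for p in b]);print(W.round(3).tolist(),[np.linalg.norm(W[j]-W[j-1]).round(3) for j in range(4)])
pt=lambda x,y:(320+(x-596)/3.7,210+y/3.7)
piv=onz(t,pt(697,95),.05);tip=onz(t,pt(750,92),.1155);print("piv",piv,"tip",tip,"centre",W.mean(0),"tip-piv",(tip-piv).round(4))
for uv in((404,227),(366,282),(427,278)):print("green",onz(t,uv,.05).round(3))
s=manip.state()
e=W[np.argsort(W[:,1])];yb=(e[2:].mean(0)-e[:2].mean(0))[:2];yb/=np.linalg.norm(yb);print("yb",yb)
yb3=np.r_[yb,0];P0=np.r_[piv[:2],0]-.085*yb3
dn=lambda z,p:pose([0,0,-1],yb3,np.r_[p[:2],z])
plan(s,[tl(20,[.80,.11,.40]),tl(20,[.57,.05,.38]),dn(.26,np.array([.50,-.20])),dn(.26,P0),dn(.092,P0)],step=45)
E
```

```text
((345.4786376953125, 235.15760803222656), (23.953264236450195, 35.11897277832031), 86.42366790771484)
[[0.518, -0.264, 0.05], [0.523, -0.375, 0.05], [0.447, -0.377, 0.05], [0.443, -0.266, 0.05]] [np.float64(0.075), np.float64(0.111), np.float64(0.075), np.float64(0.111)]
piv [ 0.48110767 -0.32633216  0.05      ] tip [ 0.48271949 -0.35788436  0.1155    ] centre [ 0.48294966 -0.32066142  0.05      ] tip-piv [ 0.0016 -0.0316  0.0655]
green [ 0.504 -0.507  0.05 ]
green [ 0.335 -0.38   0.05 ]
green [ 0.343 -0.572  0.05 ]
yb [-0.03838425  0.99926305]
6 rows [[-12.298, 0.274, -39.643, -0.0, 0.0, -0.0], [-73.785, 1.642, -237.856, -0.0, 0.003, -0.0]] maxdq 0.08 q [ 0.12  0.36  1.32  0.03  1.12 -1.67] e 0.0
6 rows [[38.331, -1.75, -10.404, -0.0, 0.0, 0.0], [229.985, -10.499, -62.424, -0.0, 0.0, 0.0]] maxdq 0.1 q [ 0.05 -0.03  1.82  0.06  1.01 -1.75] e 0.0
7 rows [[22.081, -32.828, 10.206, 0.004, 0.05, 0.024], [154.564, -229.795, 71.445, 0.03, 0.348, 0.171]] maxdq 0.07 q [-0.38  0.19  1.79 -0.    1.16 -1.99] e 0.0
5 rows [[4.746, -42.103, 0.0, 0.0, 0.0, -0.0], [23.728, -210.514, 0.0, 0.0, 0.0, -0.0]] maxdq 0.07 q [-0.7   0.34  1.58  0.    1.22 -2.31] e 0.0
4 rows [[0.0, 0.0, 42.0, 0.0, 0.0, -0.0], [0.0, 0.0, 168.0, 0.0, 0.0, -0.0]] maxdq 0.08 q [-0.7   0.52  1.71 -0.    0.91 -2.31] e 0.0
```

Emit:
carry_out(
  steps=[
    [-12.3,0.3,-39.6,0,0,0],
    [-24.6,0.5,-79,0,0,0],
    [-37,0.8,-119,0,0,0],
    [-49,1,-158.6,0,0,0],
    [-61.5,1.3,-198,0,0,0],
    [-73.8,1.6,-238,0,0.003,0],
    [-73.8,1.6,-238,0,0.003,0],
  ],
)

```text
time: 38.8
position: [0.8023, 0.1103, 0.4079]
tcp_rot: [-0.293, 2.768, 0.051]
ft_force: [0.0, -0.5, 1.4]
finger_gap: -0.0003
grip_force: 0.0
```

Emit:
carry_out(
  steps=[
    [38,-1.7,-10.4,0,0,0],
    [77,-3.5,-21,0,0,0],
    [115,-5.2,-31,0,0,0],
    [153,-7,-42,0,0,0],
    [192,-8.7,-52,0,0,0],
    [230,-10.5,-62.4,0,0,0],
    [230,-10.5,-62.4,0,0,0],
  ],
)

```text
time: 39.5
position: [0.5657, 0.0491, 0.378]
tcp_rot: [-0.294, 2.782, 0.051]
ft_force: [-0.5, -0.2, -0.1]
finger_gap: 0.0001
grip_force: 0.0
```

Emit:
carry_out(
  steps=[
    [22,-32.8,10.2,0.004,0.05,0.024],
    [44,-65.7,20.4,0.009,0.099,0.049],
    [66,-98.5,30.6,0.013,0.149,0.073],
    [88,-131,40.8,0.017,0.199,0.098],
    [110,-164,51,0.021,0.249,0.122],
    [132.5,-197,61,0.026,0.298,0.147],
    [154.6,-229.8,71.4,0.03,0.348,0.171],
    [154.6,-229.8,71.4,0.03,0.348,0.171],
  ],
)

```text
time: 40.3
position: [0.4989, -0.2031, 0.2563]
tcp_rot: [0.055, -3.135, 0.0]
ft_force: [-0.1, -0.2, 0.6]
finger_gap: -0.0002
grip_force: 0.0
```

```bash
cat > tg.py <<'E'
from kin import *
from rig import manip
yb3=np.array([-.0384,.9993,0]);piv=np.array([.4815,-.3255,0])
def dn(z,o,xo=0): 
    p=piv+o*yb3;return pose([0,0,-1],yb3,[p[0],p[1],z])
def rel(s): r=np.array(s["position"])-piv;return (r@yb3).round(4),r[0].round(4),r[2].round(4)
E
python3 - <<'E'
from tg import *
s=manip.state();print(s["position"],rel(s));plan(s,[dn(.26,-.085),dn(.092,-.085)],step=45)
E
```

```text
[ 0.49886734 -0.20308998  0.25631009] (np.float64(0.1217), np.float64(0.0174), np.float64(0.2563))
5 rows [[4.265, -41.347, -0.707, -0.0, -0.001, -0.001], [21.327, -206.735, -3.533, -0.0, -0.006, -0.004]] maxdq 0.07 q [-0.7   0.34  1.58  0.    1.22 -2.31] e 0.0
4 rows [[0.0, -0.0, 42.0, 0.0, 0.0, 0.0], [0.0, -0.0, 168.0, 0.0, 0.0, 0.0]] maxdq 0.08 q [-0.7   0.52  1.71  0.    0.91 -2.31] e 0.0
```

Emit:
carry_out(
  steps=[
    [4.3,-41.3,-0.7,0,0,0],
    [8.5,-82.7,-1.4,0,0,0],
    [12.8,-124,-2,0,0,0],
    [17,-165.4,-2.8,0,0,0],
    [21.3,-206.7,-3.5,0,-0.006,-0.004],
    [21.3,-206.7,-3.5,0,-0.006,-0.004],
  ],
)

```text
time: 40.9
position: [0.4865, -0.4117, 0.2626]
tcp_rot: [-0.062, 3.134, -0.004]
ft_force: [0.5, 0.5, 0.2]
finger_gap: -0.0003
grip_force: 0.0
```

Emit:
carry_out(
  steps=[
    [0,0,40,0,0,0],
    [0,0,80,0,0,0],
    [0,0,120,0,0,0],
    [0,0,150,0,0,0],
    [0,0,165,0,0,0],
    [0,0,165,0,0,0],
  ],
)

```text
time: 41.5
position: [0.4867, -0.406, 0.0959]
tcp_rot: [-0.067, 3.138, 0.003]
ft_force: [0.5, 0.4, -0.0]
finger_gap: -0.0
grip_force: 0.0
```

```bash
python3 - <<'E'
from tg import *
s=manip.state();print(s["position"],rel(s),s["ft_force"]);rows(s,dn(.092,-.03))
E
```

```text
[ 0.48674754 -0.40600485  0.09586622] (np.float64(-0.0807), np.float64(0.0052), np.float64(0.0959)) [ 0.52208527  0.3695819  -0.0473693 ]
shift mm [ 2.  50.6  4. ] rot [0.0022 0.0028 0.0041] deg 0.3
```

Emit:
carry_out(
  steps=[
    [1,10,2,0,0,0],
    [2,20,4,0,0,0],
    [2,28,4,0,0,0],
    [2,34,4,0,0,0],
    [2,40,4,0,0,0],
    [2,45,4,0,0,0],
    [2,50,4,0,0,0],
    [2,50,4,0,0,0],
  ],
)

```text
time: 42.3
position: [0.4828, -0.3565, 0.0934]
tcp_rot: [-0.066, 3.137, 0.001]
ft_force: [0.8, -0.1, -0.3]
finger_gap: -0.0003
grip_force: 0.4
```

Emit:
carry_out(
  steps=[
    [0,5,0,0,0,0],
    [0,10,0,0,0,0],
    [0,15,0,0,0,0],
    [0,18,0,0,0,0],
    [0,18,0,0,0,0],
  ],
)

```text
time: 42.8
position: [0.4822, -0.339, 0.0936]
tcp_rot: [-0.067, 3.136, 0.0]
ft_force: [0.3, 0.5, -0.5]
finger_gap: 0.0001
grip_force: 0.0
```

```bash
python3 - <<'E'
from tg import *
s=manip.state();print(rel(s),s["ft_force"])
E
```

```text
(np.float64(-0.0135), np.float64(0.0007), np.float64(0.0936)) [ 0.29252674  0.48496525 -0.49044895]
```

Emit:
carry_out(
  steps=[
    [0,-20,0,0,0,0],
    [0,-45,-5,0,0,0],
    [0,-60,-40,0,0,0],
    [0,-60,-80,0,0,0],
    [0,-60,-120,0,0,0],
    [0,-60,-160,0,0,0],
    [0,-90,-190,0,0,0],
    [0,-120,-210,0,0,0],
  ],
)

```text
time: 43.6
position: [0.4868, -0.4616, 0.3075]
tcp_rot: [-0.067, 3.133, -0.005]
ft_force: [0.7, -0.8, -0.4]
finger_gap: -0.0002
grip_force: 0.0
```

Emit:
carry_out(
  steps=[
    [0,-35,0,0,0,0],
    [0,-75,0,0,0,0],
    [0,-115,0,0,0,0],
    [0,-150,0,0,0,0],
    [0,-150,0,0,0,0],
  ],
)

```text
time: 44.1
position: [0.4909, -0.6145, 0.3024]
tcp_rot: [-0.061, 3.136, -0.002]
ft_force: [0.0, 1.1, -0.1]
finger_gap: 0.0001
grip_force: 0.0
```

```bash
python3 - <<'E'
from tg import *
from rig import eyes
s=manip.state();print(s["time"],rel(s),s["ft_force"])
d=eyes.snapshot("top");np.savez("pics/top1.npz",**d);a=ld("top0")
cv2.imwrite("pics/top1.png",d["color"][...,::-1])
for o in(-.0326,.0326):print("tip pred",o,proj(d,piv+o*yb3+[0,0,.1155]))
for nm,x in(("before",a),("after",d)):
    g=cv2.cvtColor(x["color"],cv2.COLOR_RGB2GRAY);print(nm,g[234:239:2,328:366:2].tolist())
df=cv2.absdiff(a["color"],d["color"]).max(2);m=(df>40).astype(np.uint8);k,l,st,ce=cv2.connectedComponentsWithStats(m)
for i in range(1,k):
    if st[i,4]>12:print(st[i],ce[i].round())
# handle end in top view
th=-3.012;pv=H+(-.0008+.07*np.cos(th))*u+(-.00085+.07*np.sin(th))*yl
print("handle pred",proj(d,pv+.022*n),proj(d,pv+.1*n))
c=d["color"].astype(int);m=((c[...,0]-c[...,2]>10)&(c.max(2)<90)).astype(np.uint8);k,l,st,ce=cv2.connectedComponentsWithStats(m[170:270,150:290])
for i in range(1,k):
    if st[i,4]>20:print("dark",st[i]+[150,170,0,0,0],ce[i]+[150,170])
E
```

```text
44.1 (np.float64(-0.2891), np.float64(0.0094), np.float64(0.3024)) [ 0.00983009  1.11800517 -0.14510815]
tip pred -0.0326 [361.68529905 234.85254943]
tip pred 0.0326 [340.05460886 236.20441801]
before [[65, 89, 100, 101, 101, 101, 101, 116, 129, 115, 92, 87, 82, 81, 82, 94, 117, 125, 121], [69, 87, 102, 101, 102, 101, 102, 118, 129, 111, 89, 88, 82, 80, 81, 92, 111, 119, 117], [69, 83, 101, 101, 101, 102, 102, 113, 126, 125, 120, 114, 96, 93, 94, 95, 99, 104, 113]]
after [[66, 91, 102, 102, 101, 103, 115, 115, 109, 114, 129, 134, 116, 104, 104, 105, 104, 106, 118], [70, 89, 102, 102, 101, 116, 128, 123, 115, 117, 129, 134, 111, 103, 104, 104, 105, 105, 115], [70, 85, 102, 103, 102, 102, 113, 117, 122, 126, 131, 130, 111, 104, 104, 105, 104, 104, 114]]
[526 187  34  27 476] [545. 200.]
[212 197  36  24 342] [229. 209.]
[  281   206   279   214 21238] [432. 350.]
[468 213  42  25 548] [489. 226.]
[534 217   5   7  13] [535. 219.]
[224 218  11  25 193] [230. 229.]
[348 233   4   4  13] [350. 235.]
[529 287   3   6  13] [530. 289.]
[ 171  312  160  108 4560] [252. 363.]
[  0 351  33  24 562] [ 15. 361.]
[212 378  69  32 957] [247. 391.]
[200 395  15  24 155] [208. 411.]
[218 408  20  12 140] [228. 413.]
[183 410  15  10 115] [190. 415.]
[215 415   7   5  20] [217. 418.]
handle pred [230.38060597 227.8347409 ] [231.18286264 240.6043555 ]
dark [227 226   7  15  93] [230.03225806 232.86021505]
```

```bash
python3 -c "
from rig import manip
print(manip.sign_off())"
```

```text
the job is handed in; nothing more can be done
None
```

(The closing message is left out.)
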